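Build up the pellet stage on its spring-gripped posts

ROBOT

A 6-joint arm with a two-finger parallel gripper is mounted at the origin on the work surface. World frame = base frame: x ahead of the robot, y to its left, z up, the work surface at z = 0. Lengths are in mm, angles in rad, forces in N, time in s.
With the tool pointing down it reaches from about 375 to 750 mm from the base axis. Payload 9 kg.
Tool frame: the origin (TCP) lies at the very end of the fingers, on their centre line; the grasp point (between the pads) lies 19 mm behind it; z points along the fingers, y is the line along which they close (so a half turn about z gives the same grasp; the last joint's range is limited). The gripper opens to 85 mm and grips with 20 to 120 N. Pads are 22 mm wide; open, the fingers measure 114 mm over their backs; the gripper's body (76 mm by 85 mm) begins 54 mm behind the grasp point. The pads swing forward as they close: fully open they stand 13 mm farther back than shut.
Start: joints at [-1.51, 0.104, 0.097, 1.564, 0, 1.353], TCP at [165.13, -576.864, 205.631] pointing down, gripper open.
Joint ranges: [-2.99, 2.99], [-0.84, 1.86], [-1.1, 1.16], [-1.84, 2.11], [-1.51, 1.56], [-3.14, 3.14]. Speed limits (rad/s): [2.22, 2.22, 2.57, 3.14, 3.14, 3.14].

INTERFACE

Orientations are given as a unit quaternion [x, y, z, w].
In Python, from plant import r gives the robot as it stands.
- The arm moves only by the tool step_arm, never from a script. Its argument "motion" is a list of rows, each an object with "claw": the finger opening in m, from 0 to 0.0854; "offset": the shift along the world's x, y, z in m, a list of three; "turn": the turn, a rotation vector about the world's x, y, z in degrees, a list of three. In form: [{"claw": claw, "offset": [dx, dy, dz], "turn": [ax, ay, az]}, ...]. A call has 1 to 8 rows; each row shifts and turns the commanded pose from where the row before left it; what a row does not reach is not made up. A row lasts 1/8 s, in which the tool goes at most 62.5 mm and 10.7 degrees, less where a joint would pass 70% of its speed; a pose out of reach is approached as far as the arm can. A call is refused whole if a number of a shift passes 0.0625 or a number of a turn 10.7, either way. A call with a gripper value outside its range is refused whole. The fingers move at their own pace and stop on an object; "force" is the grip in N (left out, the last holds). Time passes only in rows, so rows that do not move let the fingers close. It gives the time, the measured TCP pose, the force, the opening and the grip force at its end, in the units of the state.
- r.read_state(): the state, without advancing time (a new reading comes with each control period).
- r.read_camera(name): name is "scene" or "top" or "wrist"; returns a dict with "img" (480x640x3 uint8, red, green, blue), "fx", "fy", "cx", "cy" (pixels), "k1" (the pictures are not rectified: a ray, as slopes to the right and down, at radius r is drawn at 1 + k1 r^2 times it, then the intrinsics apply), "position" and "orientation" of the camera in the world. Camera axes: x right, y up, looking along -z (the intrinsics and any distortion apply to the point x, -y, -z); pixel columns grow to the right and rows downward; lengths in mm; the calibration is good to about 2 mm. A picture is of the moment at which its call begins. There is no depth.
- r.hand_in(): hands the job in; it is judged then, once.
Trained networks look in a picture, given as the dict that the camera call returned (one of the last four; its "shot" number tells which), for a name from the list of things; names that differ only in an ending like _2 or _b are one class to them, and where a whole thing is asked for, a point or a joint stands for the part that bears it (a point fixed in the world has none). Each returns a list of dicts, best first, with "score" (0 to 1); they miss things now and then, are a little off and sometimes report something else, mostly with a low value. They report only what shows in the picture. A call takes as long as a camera call. They do not tell look-alikes from the thing itself.
- r.search_frame(picture, thing): "extent" ([left, top, width, height] in pixels, round what is visible of it).
- r.trace(picture, thing): "region" (480x640 bool, what is visible of it) and "extent" ([left, top, width, height] in pixels, round what is visible of it).
- r.landmark_of(picture, thing): "at" ([row, column] in pixels: a listed point, or the origin of a listed thing).
The state is a dict: "time": time; "q": joint angles; "qvel": joint speeds; "joint_efforts": joint torques, N m; "eef_pos": TCP position; "eef_rot": TCP orientation; "wrist_force": force on the tool from outside, world axes, zero at the start; "torque": the same for the moment, N m; "grip_width": opening from 0.0 (shut) to 1.0 (fully open); "gripper_force": force on a finger pad.
Only numpy, scipy, OpenCV 4.12 (cv2) and the standard library are available. Lean on these libraries where they do the work, as an engineer would, in place of code of your own. Each camera call takes 0.05 s, during which the arm holds its last target. There are 200 camera calls.

TASK

Build up the pellet stage for scanning, in this order: first push the three stepped rods from the rack down into the three spring-plunger post holders until each collar sits on its holder; next lower the thicker plate (the carrier, with round cavities) over all three rods onto their collars; then lay every pressed soil pellet on the bench flat in a cavity of its own, face up; and last lower the thin windowed cover plate over the same rods until it lies level on their upper steps. Leave everything else on the bench where it is.

Things in the scene. Friction and masses are not known exactly. Their poses are not given: they have to be found in the camera images.
- fixture: Stage base, fixed: aluminium plate 84 x 236 x 5 mm, length along its y, with three dark steel post holders (blocks 30 x 30 mm, tops 45 mm above the bench): two side by side at its -y end (x = -17 and 17, y = -76 mm), one at its +y end (x = 0, y = 76 mm). A spring plunger (brass barrel) enters each from the base's end. Origin: centre of underside on the bench; z up.
- holder0 (a point): Centre of the mouth of post holder 0, level with its top face. Upright bore 17.5 mm wide, 42 mm deep, no chamfer. A round spring nose stands 3.5 mm into it, 21 mm below the top, until a rod pushes it back: that takes about 8 to 15 N, more than a rod's weight. It then presses the rod about 0.75 mm towards the middle of the base.
- holder1 (a point): Centre of the mouth of post holder 1, level with its top face. Upright bore 17.5 mm wide, 42 mm deep, no chamfer. A round spring nose stands 3.5 mm into it, 21 mm below the top, until a rod pushes it back: that takes about 8 to 15 N, more than a rod's weight. It then presses the rod about 0.75 mm towards the middle of the base.
- holder2 (a point): Centre of the mouth of post holder 2, level with its top face. Upright bore 17.5 mm wide, 42 mm deep, no chamfer. A round spring nose stands 3.5 mm into it, 21 mm below the top, until a rod pushes it back: that takes about 8 to 15 N, more than a rod's weight. It then presses the rod about 0.75 mm towards the middle of the base.
- carrier_seat (a point): On the fixture's centre, 51 mm above the bench: where the carrier's origin is when it lies on the three rods' collars (fixture and carrier axes parallel).
- cover_seat (a point): On the fixture's centre, 81 mm above the bench: where the cover's origin is when it lies on the three rods' upper steps (fixture and cover axes parallel).
- rod0: Steel rod 100 mm long, 120 g, upright in the rack; all three alike. Origin: centre of lower end, z to its top. Shank 16 mm diameter, foot tapered to 10 mm over its last 10 mm; collar 24 mm diameter from 40 to 46 mm up; upper shank 16 mm from 46 to 76 mm (grip here); then a step to an 8 mm pin up to 100 mm, tip tapered. Home: collar on holder top, origin 5 mm above the bench.
- rod1: Steel rod 100 mm long, 120 g, upright in the rack; all three alike. Origin: centre of lower end, z to its top. Shank 16 mm diameter, foot tapered to 10 mm over its last 10 mm; collar 24 mm diameter from 40 to 46 mm up; upper shank 16 mm from 46 to 76 mm (grip here); then a step to an 8 mm pin up to 100 mm, tip tapered. Home: collar on holder top, origin 5 mm above the bench.
- rod2: Steel rod 100 mm long, 120 g, upright in the rack; all three alike. Origin: centre of lower end, z to its top. Shank 16 mm diameter, foot tapered to 10 mm over its last 10 mm; collar 24 mm diameter from 40 to 46 mm up; upper shank 16 mm from 46 to 76 mm (grip here); then a step to an 8 mm pin up to 100 mm, tip tapered. Home: collar on holder top, origin 5 mm above the bench.
- rack: Ivory plastic rod rack, fixed: 150 x 46 x 35 mm, row along its x axis, three loose upright holes 45 mm apart and 30 mm deep (their floor 5 mm above the bench). Origin: centre of its underside.
- carrier: Carrier: the thicker aluminium plate, 64 mm (x) by 182 mm (y) by 12 mm, 250 g. Origin: centre of underside, z up. 19 mm through holes at (-17, -76), (17, -76) and (0, 76) mm, so it fits one way round only; between them three round cavities 35 mm wide, 6 mm deep in its top. Grip it across its width at the middle.
- cavity0 (a point): Centre of the floor of a round cavity of the carrier (y = -40 mm, 6 mm above the carrier's underside).
- cavity1 (a point): Centre of the floor of a round cavity of the carrier (y = 0 mm, 6 mm above the carrier's underside).
- cavity2 (a point): Centre of the floor of a round cavity of the carrier (y = 40 mm, 6 mm above the carrier's underside).
- cover: Cover: the thin aluminium plate, 64 mm (x) by 182 mm (y) by 6 mm, 150 g, flat on the bench. Origin: centre of its underside, z up. Three 10.6 mm through holes at (-17, -76), (17, -76) and (0, 76) mm, and three square 22 mm windows between them. Can be gripped across its 64 mm width at the middle.
- pellet0: Pressed soil pellet in a steel cup, a disc 32 mm in diameter and 14 mm thick, 40 g, brown face up; one to three of them lie on the bench (the others are absent). Origin: centre of its underside, z up. In a cavity it stands 8 mm above the carrier's top.
- pellet1: Pressed soil pellet in a steel cup, a disc 32 mm in diameter and 14 mm thick, 40 g, brown face up; one to three of them lie on the bench (the others are absent). Origin: centre of its underside, z up. In a cavity it stands 8 mm above the carrier's top.
- pellet2: Pressed soil pellet in a steel cup, a disc 32 mm in diameter and 14 mm thick, 40 g, brown face up; one to three of them lie on the bench (the others are absent). Origin: centre of its underside, z up. In a cavity it stands 8 mm above the carrier's top.
- reagent: Small amber bottle, 38 mm diameter, 70 mm tall. Origin: centre of underside. Not part of the job: leave it alone.
- dish: Flat glass dish, 84 mm across, 16 mm tall. Origin: centre of underside. Not part of the job: leave it alone.
- jar: White jar, 48 mm diameter, 60 mm tall. Origin: centre of underside. Not part of the job: leave it alone.
- mortar: White ceramic bowl, 80 mm across, 45 mm tall. Origin: centre of underside. Not part of the job: leave it alone.
- pipette: White hand pipette 180 mm long lying beyond the pellets. Origin: its middle, on the bench. Not part of the job: leave it alone.
Mind the look-alikes: they are no part of the job. Leave any brown or red look-alike of the rod0 alone.

How it is judged (in metres and radians):
On the way, in this order (a step that is already met when the one before it is completed fails the run):
1. all three rods are home in the post holders, gripped by their plungers (((horizontal distance between rod0 and holder0 below 0.004 m and z of rod0 in the frame of fixture between 0.001 and 0.0075 m and angle between rod0's own z axis and vertical below 0.06 rad) or (horizontal distance between rod1 and holder0 below 0.004 m and z of rod1 in the frame of fixture between 0.001 and 0.0075 m and angle between rod1's own z axis and vertical below 0.06 rad) or (horizontal distance between rod2 and holder0 below 0.004 m and z of rod2 in the frame of fixture between 0.001 and 0.0075 m and angle between rod2's own z axis and vertical below 0.06 rad)) and ((horizontal distance between rod0 and holder1 below 0.004 m and z of rod0 in the frame of fixture between 0.001 and 0.0075 m and angle between rod0's own z axis and vertical below 0.06 rad) or (horizontal distance between rod1 and holder1 below 0.004 m and z of rod1 in the frame of fixture between 0.001 and 0.0075 m and angle between rod1's own z axis and vertical below 0.06 rad) or (horizontal distance between rod2 and holder1 below 0.004 m and z of rod2 in the frame of fixture between 0.001 and 0.0075 m and angle between rod2's own z axis and vertical below 0.06 rad)) and ((horizontal distance between rod0 and holder2 below 0.004 m and z of rod0 in the frame of fixture between 0.001 and 0.0075 m and angle between rod0's own z axis and vertical below 0.06 rad) or (horizontal distance between rod1 and holder2 below 0.004 m and z of rod1 in the frame of fixture between 0.001 and 0.0075 m and angle between rod1's own z axis and vertical below 0.06 rad) or (horizontal distance between rod2 and holder2 below 0.004 m and z of rod2 in the frame of fixture between 0.001 and 0.0075 m and angle between rod2's own z axis and vertical below 0.06 rad))), for 0.2 s.
2. the carrier lies on the three collars (distance between carrier and carrier_seat below 0.0045 m and angle between carrier's own z axis and vertical below 0.035 rad and angle between the y axis of carrier and the y axis of fixture, either way round below 0.06 rad), for 0.2 s.
3. every pellet lies flat in a cavity of the carrier (all of step 2 and ((horizontal distance between pellet0 and cavity0 below 0.0045 m and z of pellet0 in the frame of carrier between 0.003 and 0.008 m and angle between pellet0's own z axis and vertical below 0.07 rad) or (horizontal distance between pellet0 and cavity1 below 0.0045 m and z of pellet0 in the frame of carrier between 0.003 and 0.008 m and angle between pellet0's own z axis and vertical below 0.07 rad) or (horizontal distance between pellet0 and cavity2 below 0.0045 m and z of pellet0 in the frame of carrier between 0.003 and 0.008 m and angle between pellet0's own z axis and vertical below 0.07 rad)) and ((horizontal distance between pellet1 and cavity0 below 0.0045 m and z of pellet1 in the frame of carrier between 0.003 and 0.008 m and angle between pellet1's own z axis and vertical below 0.07 rad) or (horizontal distance between pellet1 and cavity1 below 0.0045 m and z of pellet1 in the frame of carrier between 0.003 and 0.008 m and angle between pellet1's own z axis and vertical below 0.07 rad) or (horizontal distance between pellet1 and cavity2 below 0.0045 m and z of pellet1 in the frame of carrier between 0.003 and 0.008 m and angle between pellet1's own z axis and vertical below 0.07 rad)) and ((horizontal distance between pellet2 and cavity0 below 0.0045 m and z of pellet2 in the frame of carrier between 0.003 and 0.008 m and angle between pellet2's own z axis and vertical below 0.07 rad) or (horizontal distance between pellet2 and cavity1 below 0.0045 m and z of pellet2 in the frame of carrier between 0.003 and 0.008 m and angle between pellet2's own z axis and vertical below 0.07 rad) or (horizontal distance between pellet2 and cavity2 below 0.0045 m and z of pellet2 in the frame of carrier between 0.003 and 0.008 m and angle between pellet2's own z axis and vertical below 0.07 rad))), for 0.2 s.
At the end, for the whole second after the job is handed in: Rods upright in the holders within 2.5 mm of full depth; carrier level on the collars and cover level on the upper steps, each within 4.5 mm of its seat; each pellet flat in a cavity (4.5 mm of centre, 2 mm of floor); all at rest (all of step 1 and all of step 3 and distance between cover and cover_seat below 0.0045 m and angle between cover's own z axis and vertical below 0.035 rad and angle between the y axis of cover and the y axis of fixture, either way round below 0.06 rad and linear speed of each of carrier, cover, pellet0, pellet1, pellet2, rod0, rod1, rod2 below 0.02 m/s); the robot touches nothing.
It fails at once if a bystander (bottle, dish, jar, bowl or pipette) is moved more than 25 mm (distance of any of reagent, dish, jar, mortar, pipette from where it was at the start of the episode above 0.025 m).
Of pellet0, pellet1, pellet2 only 1 to 3 are there at a start; the rules pass over those that are not, and their reading is None.
At some moment in a run one of pellet0, pellet1, pellet2, cover may be knocked a few centimetres aside while the robot is not near it.
It also fails if it takes over 210 s, if anything falls off the work surface, if the arm or the gripper's body presses on something with over 40 N, if the wrist force passes 120 N, or if a joint passes its speed limit or range.

## Working session

There is one attempt and no reset: what is moved stays moved. The work goes in short steps, Python scripts to look and compute and a tool call to move; the robot and the scene stay as the last step left them, time stands still between calls to the robot, and variables do not carry over. Pictures are saved under pics/ and viewed, at most 14 in all, crops included, and the job is handed in when it is done.

Besides the shell and the picture viewer there is one more tool, called after "Request:" as a command line: name --argument value ..., lists and objects as JSON in quotes. step_arm: Moves the arm, as the interface text tells. Its arguments: {"type":"object","properties":{"motion":{"type":"array","items":{"type":"object","properties":{"claw":{"type":"number"},"offset":{"type":"array","items":{"type":"number"}},"turn":{"type":"array","items":{"type":"number"}}}}},"force":{"type":"number"}},"required":["motion"]}

```bash
ls; mkdir -p pics; python3 - <<'E'
from plant import r
import cv2
for n in ("scene","top"):
    p=r.read_camera(n); cv2.imwrite(f"pics/{n}0.png",p["img"][:,:,::-1]); print(n,{k:v for k,v in p.items() if k!="img"})
print(r.read_state())
E
```

```text
pics
scene {'fx': 506.5265109767997, 'fy': 506.5265109767997, 'cx': 324.2244218175058, 'cy': 245.07376805422894, 'k1': -0.04945103234073756, 'position': array([1140.75832349, -673.28396061,  820.93304907]), 'orientation': array([0.39813508, 0.15028172, 0.29467604, 0.85561083]), 'shot': 1}
top {'fx': 439.9500353177106, 'fy': 439.9500353177106, 'cx': 320.41307540551793, 'cy': 240.79564592147094, 'k1': 0.0037738959431050847, 'position': array([407.34598546, -19.37404651, 864.62533184]), 'orientation': array([ 0.08247205, -0.0723581 , -0.67096355,  0.73332843]), 'shot': 2}
{'time': 0.1, 'q': array([-1.50970095e+00,  1.04621630e-01,  9.65770819e-02,  1.56389924e+00,
       -2.72347979e-05,  1.35307575e+00]), 'qvel': array([ 0.00045117, -0.00158591,  0.00279349, -0.00161323, -0.00074097,
       -0.00047611]), 'joint_efforts': array([ 6.85820938e-03, -5.58211362e+01,  5.04716313e+01,  1.33654589e-02,
       -1.75159594e-04, -1.42438914e-07]), 'eef_pos': array([ 165.09923438, -576.50959499,  204.92714962]), 'eef_rot': array([ 9.90298272e-01,  1.38956842e-01,  3.13086594e-05, -5.73036204e-04]), 'wrist_force': array([ 0.57438047,  0.52685236, -0.64258618]), 'torque': array([ 0.05428802, -0.0213584 , -0.00161787]), 'gripper_force': 0.0, 'grip_width': 0.9966513996089439}
```

View pics/top0.png

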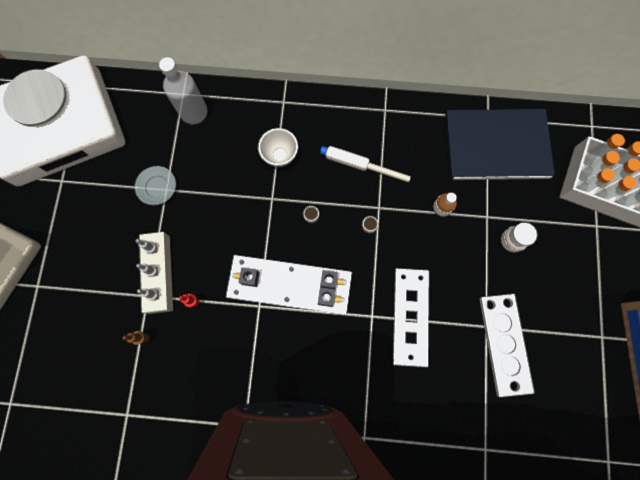

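View pics/scene0.png

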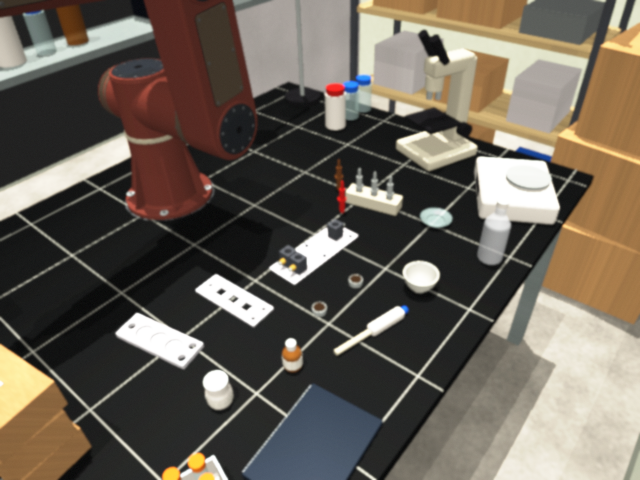

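The top view shows the steel rods in the rack at (col,row) (146,244), (149,269) and (152,293). The look-alikes are red at (188,299), standing by the rack, and brown at (135,338). The fixture is at (290,285), cover at (411,317), carrier at (507,345), and two pellets at (311,214) and (370,224). I choose the three grey rods in the ivory rack.

```bash
cat > h.py <<'E'
from plant import r
import numpy as np, cv2
from scipy.spatial.transform import Rotation as R
from scipy.optimize import least_squares
def ray(p,row,col):
    d=np.array([(col-p["cx"])/p["fx"],(row-p["cy"])/p["fy"]]); u=d.copy()
    for _ in range(10): u=d/(1+p["k1"]*(u@u))
    return R.from_quat(p["orientation"]).apply([u[0],-u[1],-1])
def onz(p,rc,z):
    v=ray(p,*rc); c=np.array(p["position"]); return c+v*(z-c[2])/v[2]
def proj(p,X):
    c=R.from_quat(p["orientation"]).inv().apply(np.atleast_2d(X)-p["position"])
    u=np.c_[c[:,0]/-c[:,2],-c[:,1]/-c[:,2]]; u=u*(1+p["k1"]*(u**2).sum(1))[:,None]
    return np.c_[u[:,0]*p["fx"]+p["cx"],u[:,1]*p["fy"]+p["cy"]]  # col,row
def lm(p,t,z,n=3):
    for d in r.landmark_of(p,t)[:n]:
        print(t,round(d["score"],2),np.round(d["at"],1),np.round(onz(p,d["at"],z)[:2],1))
def save(p,name): cv2.imwrite(f"pics/{name}.png",p["img"][:,:,::-1])
def st():
    s=r.read_state(); e=R.from_quat(s["eef_rot"]); print("t",round(s["time"],2),"pos",np.round(s["eef_pos"],1),"zax",np.round(e.apply([0,0,1]),3),"yaw of y",round(np.degrees(np.arctan2(*e.apply([0,1,0])[[1,0]])),2),"F",np.round(s["wrist_force"],1),"grip",round(s["grip_width"],3),round(s["gripper_force"],1)); return s
E
python3 - <<'E'
from h import *
for n in ("top","scene"):
    p=r.read_camera(n); print(n)
    for t,z in [("holder0",45),("holder1",45),("holder2",45),("fixture",0),("rack",0),("rod0",5),("carrier",0),("cavity0",6),("cavity1",6),("cavity2",6),("cover",0),("pellet0",0),("reagent",0),("dish",0),("jar",0),("mortar",0),("pipette",0)]:
        lm(p,t,z,5 if t=="rod0" else 3)
p=r.read_camera("wrist"); print(p["position"],p["orientation"],p["fx"]); save(p,"w0")
E
```

```text
top
holder0 0.96 [297.  324.4] [483.6 -16.2]
holder0 0.66 [278.1 326.1] [519.  -16.3]
holder0 0.62 [280.1 243.6] [501.6 137.2]
holder1 0.96 [297.  324.4] [483.6 -16.2]
holder1 0.66 [278.1 326.1] [519.  -16.3]
holder1 0.62 [280.1 243.6] [501.6 137.2]
holder2 0.96 [297.  324.4] [483.6 -16.2]
holder2 0.66 [278.1 326.1] [519.  -16.3]
holder2 0.62 [280.1 243.6] [501.6 137.2]
fixture 0.59 [281.2 291.2] [512.9  51.9]
rack 0.91 [276.4 158.4] [499.2 314.9]
rod0 0.72 [336.6 149.2] [382.6 310.9]
rod0 0.72 [299.8 195.1] [459.7 234. ]
rod0 0.64 [300.3 157.3] [452.2 307.2]
rod0 0.64 [251.  153.5] [548.2 331.4]
carrier 0.6 [345.  503.9] [ 427.4 -365. ]
cavity0 0.94 [324.2 502.6] [ 465.9 -360.2]
cavity0 0.72 [364.  512.5] [ 393.9 -378.6]
cavity0 0.67 [345.6 505.9] [ 426.5 -366.4]
cavity1 0.94 [324.2 502.6] [ 465.9 -360.2]
cavity1 0.72 [364.  512.5] [ 393.9 -378.6]
cavity1 0.67 [345.6 505.9] [ 426.5 -366.4]
cavity2 0.94 [324.2 502.6] [ 465.9 -360.2]
cavity2 0.72 [364.  512.5] [ 393.9 -378.6]
cavity2 0.67 [345.6 505.9] [ 426.5 -366.4]
cover 0.97 [317.6 411.4] [ 463.2 -187.3]
cover 0.44 [297.1 158.2] [
[... 1267 characters left out ...]
 -355.3]
cavity1 0.56 [331.4 144.6] [ 386.8 -371.4]
cavity2 0.97 [337.8 159.2] [ 426.2 -362.9]
cavity2 0.57 [343.4 172.3] [ 460.3 -355.3]
cavity2 0.56 [331.4 144.6] [ 386.8 -371.4]
cover 0.69 [299.6 232.7] [ 463.  -186.8]
pellet0 0.71 [287.1 415.7] [770.4  98.1]
pellet0 0.53 [312.  319.6] [643.3 -96.3]
pellet0 0.53 [284.7 354.5] [653.7  19.4]
reagent 0.58 [363.6 291.1] [ 685.8 -238.9]
dish 0.69 [220.3 433.3] [676.6 347.8]
jar 0.9 [399.2 222.8] [ 638.7 -379.6]
mortar 0.69 [287.6 418.1] [775.6 100. ]
pipette 0.69 [301.3 230.9] [ 463.7 -193. ]
pipette 0.66 [334.3 367.7] [763.2 -84.3]
[ 242.61114065 -554.01613487  374.36293633] [-0.12860292  0.09730697 -0.59461943  0.78766768] 400.34089870326284
```

Request:
step_arm --motion '[{"claw":0.0854,"offset":[0.047,0.0275,0.01],"turn":[0,0,8.2]},{"claw":0.0854,"offset":[0.047,0.0275,0.01],"turn":[0,0,8.2]},{"claw":0.0854,"offset":[0.047,0.0275,0.01],"turn":[0,0,8.2]},{"claw":0.0854,"offset":[0.047,0.0275,0],"turn":[0,0,8.2]},{"claw":0.0854,"offset":[0.047,0.0275,0],"turn":[0,0,8.2]},{"claw":0.0854,"offset":[0.032,0.048,0],"turn":[0,0,8.2]},{"claw":0.0854,"offset":[0.032,0.048,0],"turn":[0,0,8.2]},{"claw":0.0854,"offset":[0.032,0.048,0],"turn":[0,0,8.2]}]'

```text
time: 2.95
eef_pos: [497.0, -293.8, 235.7]
eef_rot: [0.756, 0.655, 0.0, 0.0]
wrist_force: [0.8, -0.2, 0.7]
grip_width: 0.999
gripper_force: 0.0
```

Request:
step_arm --motion '[{"claw":0.0854,"offset":[0.032,0.048,0],"turn":[0,0,8.2]},{"claw":0.0854,"offset":[0.032,0.048,0],"turn":[0,0,8.2]},{"claw":0.0854,"offset":[0.006,0.052,0],"turn":[0,0,8.2]},{"claw":0.0854,"offset":[0.006,0.052,0],"turn":[0,0,8.2]},{"claw":0.0854,"offset":[0.006,0.052,0],"turn":[0,0,8.2]},{"claw":0.0854,"offset":[0.006,0.052,0],"turn":[0,0,8.2]},{"claw":0.0854,"offset":[0.006,0.052,0],"turn":[0,0,8.2]},{"claw":0.0854,"offset":[-0.022,0.04,0],"turn":[0,0,8.2]}]'

```text
time: 3.95
eef_pos: [568.3, 102.6, 235.0]
eef_rot: [0.28, 0.96, 0.0, -0.0]
wrist_force: [0.1, 0.3, -0.7]
grip_width: 1.001
gripper_force: 0.0
```

Request:
step_arm --motion '[{"claw":0.0854,"offset":[-0.022,0.048,0],"turn":[0,0,8.2]},{"claw":0.0854,"offset":[-0.022,0.048,0],"turn":[0,0,8.2]},{"claw":0.0854,"offset":[-0.022,0.048,0],"turn":[0,0,8.2]},{"claw":0.0854,"offset":[-0.022,0.048,0],"turn":[0,0,8.2]},{"claw":0.0854,"offset":[0,0,0],"turn":[0,0,0]}]'

```text
time: 4.58
eef_pos: [478.4, 295.5, 235.9]
eef_rot: [-0.003, 1.0, 0.0, 0.0]
wrist_force: [-0.2, -0.3, -0.3]
grip_width: 1.0
gripper_force: 0.0
```

```bash
python3 - <<'E'
from h import *
st(); p=r.read_camera("wrist"); save(p,"w1"); print(p["position"],p["orientation"], R.from_quat(p["orientation"]).apply([0,0,-1]))
for d in r.landmark_of(p,"rod0"): print(d["score"],d["at"],onz(p,d["at"],5))
lm(p,"rack",0)
for t in ("holder0",):lm(p,t,45,3)
E
```

```text
t 4.58 pos [478.4 295.5 235.9] zax [ 0.     0.001 -1.   ] yaw of y 90.32 F [-0.2 -0.3 -0.3] grip 1.0 0.0
[395.5765632  295.2306041  404.60122449] [-0.1130659  -0.11423675  0.69935606  0.69646764] [ 0.31727105  0.00229085 -0.94833213]
0.89 [217.5, 342.1] [507.03677089 316.78578851   5.        ]
0.76 [254.7, 350.7] [548.19224328 326.8027173    5.        ]
0.75 [172.7, 331.1] [460.6365437 304.8763212   5.       ]
0.68 [87.7, 345.8] [380.2721997  317.83599647   5.        ]
rack 0.85 [213.9 341.7] [504.5 316.6]
holder0 0.94 [231.8 148.6] [510.5 131.2]
holder0 0.72 [174.4 327. ] [455.7 300.2]
```

View pics/w1.png

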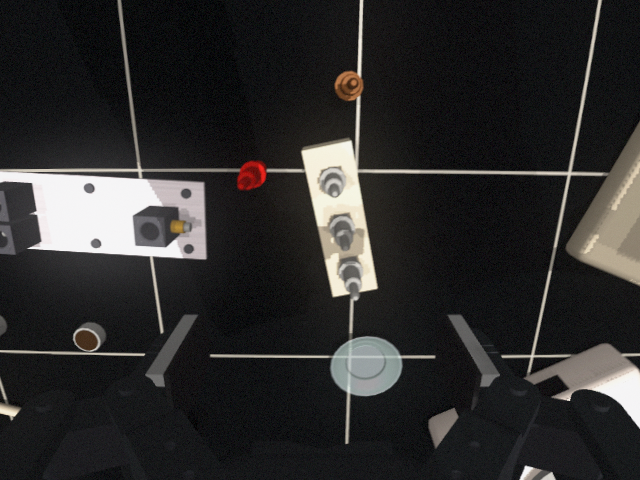

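The wrist view has the three steel rods in the ivory rack at (333,185), (342,232) and (351,278). The red look-alike at (250,176) and the brown one at (348,86) stand outside the rack. The 90.3 mm between the outer rods matches the 2 × 45 mm given.

Request:
step_arm --motion '[{"claw":0.045,"offset":[-0.017,0.01,0],"turn":[0,0,0]},{"claw":0.045,"offset":[0,0,-0.05],"turn":[0,0,0]},{"claw":0.045,"offset":[0,0,-0.05],"turn":[0,0,0]},{"claw":0.045,"offset":[0,0,0],"turn":[0,0,0]}]' --force 40

```text
time: 5.28
eef_pos: [460.1, 301.5, 132.0]
eef_rot: [0.001, 1.0, -0.001, -0.003]
wrist_force: [-1.2, 0.2, 1.3]
grip_width: 0.525
gripper_force: 0.0
```

```bash
python3 - <<'E'
from h import *
s=st(); p=r.read_camera("wrist"); save(p,"w2"); lm(p,"rod0",5,4); lm(p,"holder2",45,3)
e=s["eef_pos"]; print("pads px",proj(p,[e,[e[0],e[1],105],[e[0],e[1],81]]))
E
```

```text
t 5.28 pos [460.1 301.5 132. ] zax [-0.007 -0.002 -1.   ] yaw of y 89.92 F [-1.2  0.2  1.3] grip 0.525 0.0
rod0 0.96 [321.3 347.6] [548.8 322.6]
rod0 0.71 [110.5 345.6] [380.4 318.3]
rod0 0.63 [271.8 340.4] [503.9 316. ]
rod0 0.59 [220.8 326.2] [461.5 304.6]
holder2 0.65 [302.   87.5] [510.8 131.3]
pads px [[321.54334883 291.57656401]
 [321.71241653 269.27195709]
 [321.83199883 253.49964366]]
```

View pics/w2.png

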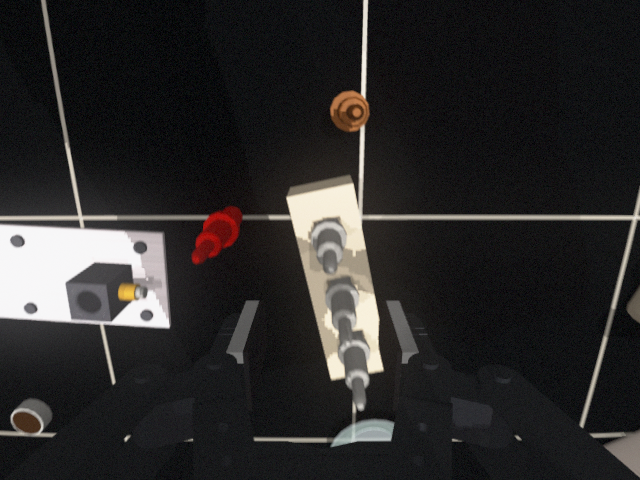

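The rod tip shows at (331,268) against a predicted tool axis of (322,269), so I need about 4 mm more in y. I'll descend and grip.

Request:
step_arm --motion '[{"claw":0.045,"offset":[0.001,0.004,-0.02],"turn":[0,0,0]},{"claw":0.045,"offset":[0,0,-0.03],"turn":[0,0,0]},{"claw":0.045,"offset":[0,0,-0.025],"turn":[0,0,0]},{"claw":0.005,"offset":[0,0,0],"turn":[0,0,0]},{"claw":0.005,"offset":[0,0,0],"turn":[0,0,0]},{"claw":0.005,"offset":[0,0,0],"turn":[0,0,0]},{"claw":0.005,"offset":[0,0,0],"turn":[0,0,0]}]' --force 60

```text
time: 6.3
eef_pos: [465.0, 306.9, 62.0]
eef_rot: [0.0, 1.0, 0.0, 0.001]
wrist_force: [-0.1, 0.1, 4.2]
grip_width: 0.066
gripper_force: 37.3
```

```bash
python3 - <<'E'
from h import *
st()
E
```

```text
t 6.3 pos [465.  306.9  62. ] zax [ 0.002  0.001 -1.   ] yaw of y 89.97 F [-0.1  0.1  4.2] grip 0.066 37.3
```

Request:
step_arm --motion '[{"claw":0.045,"offset":[0,0,0],"turn":[0,0,0]},{"claw":0.045,"offset":[0,0,0],"turn":[0,0,0]},{"claw":0.045,"offset":[0,0,0],"turn":[0,0,0]},{"claw":0.045,"offset":[0,0,0],"turn":[0,0,0]}]'

```text
time: 6.8
eef_pos: [464.1, 306.6, 60.5]
eef_rot: [0.0, 1.0, 0.0, -0.0]
wrist_force: [-0.3, -0.8, -0.1]
grip_width: 0.528
gripper_force: 0.0
```

```bash
python3 - <<'E'
from h import *
st(); p=r.read_camera("wrist"); save(p,"w3"); lm(p,"rod0",5,4);st()
s=st();e=s["eef_pos"]; print(proj(p,[e,[e[0],e[1],105],[e[0],e[1],81]]))
E
```

```text
t 6.8 pos [464.1 306.6  60.5] zax [-0.  0. -1.] yaw of y 89.97 F [-0.3 -0.8 -0.1] grip 0.528 0.0
rod0 0.87 [244.4 319.2] [460.3 305.2]
rod0 0.78 [309.7 332.9] [503.9 313.6]
rod0 0.56 [233.5 199.5] [453.4 234.4]
t 6.9 pos [464.1 306.6  60.6] zax [-0.  0. -1.] yaw of y 89.97 F [ 0.8 -0.9  0.6] grip 0.528 0.0
t 6.9 pos [464.1 306.6  60.6] zax [-0.  0. -1.] yaw of y 89.97 F [ 0.8 -0.9  0.6] grip 0.528 0.0
[[321.56328234 291.67893694]
 [321.44186343 346.25545885]
 [321.51485755 313.40452964]]
```

View pics/w3.png

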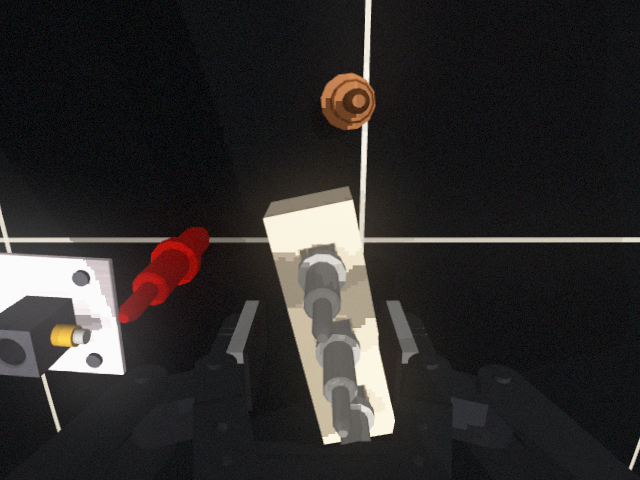

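The wrist view has the first rod's pin tip at (322,335), with the tool axis predicted at (321,346), so the tool sits about 3.5 mm too far in x. It was also 7 mm high and gripped the pin.

Request:
step_arm --motion '[{"claw":0.045,"offset":[-0.0035,0,-0.0076],"turn":[0,0,0]},{"claw":0.045,"offset":[0,0,0],"turn":[0,0,0]},{"claw":0.005,"offset":[0,0,0],"turn":[0,0,0]},{"claw":0.005,"offset":[0,0,0],"turn":[0,0,0]},{"claw":0.005,"offset":[0,0,0],"turn":[0,0,0]},{"claw":0.005,"offset":[0,0,0],"turn":[0,0,0]}]' --force 80

```text
time: 7.65
eef_pos: [462.3, 306.9, 55.3]
eef_rot: [0.0, 1.0, 0.0, 0.002]
wrist_force: [0.0, -2.9, 13.0]
grip_width: 0.069
gripper_force: 65.6
```

```bash
python3 - <<'E'
from h import *
st(); p=r.read_camera("wrist"); cv2.imwrite("pics/w4.png",cv2.resize(p["img"][180:480,200:440,::-1],None,fx=2,fy=2));s=st();e=s["eef_pos"]; print(proj(p,[e,[e[0],e[1],105],[e[0],e[1],81],[e[0],e[1],51]]))
E
```

```text
t 7.65 pos [462.3 306.9  55.3] zax [ 0.004  0.001 -1.   ] yaw of y 89.96 F [ 0.  -2.9 13. ] grip 0.069 65.6
t 7.7 pos [462.3 306.9  55.3] zax [ 0.004  0.001 -1.   ] yaw of y 89.96 F [-1.  -3.  12.3] grip 0.064 65.6
[[321.49323519 291.61279907]
 [321.43578995 355.28659764]
 [321.46744379 320.01293894]
 [321.49689148 287.61054033]]
```

View pics/w4.png

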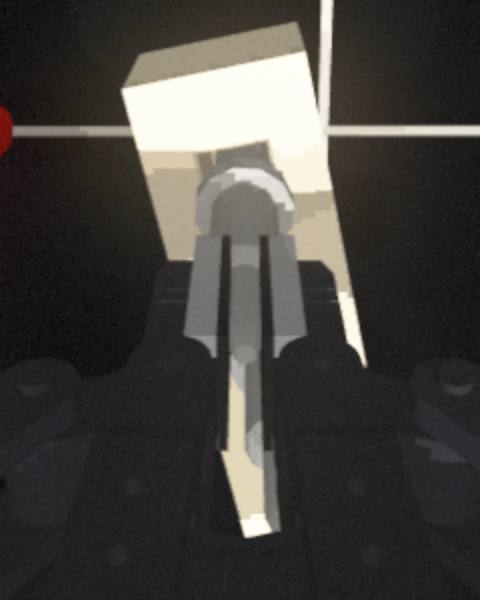

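Request:
step_arm --motion '[{"claw":0.005,"offset":[0,0,0.01],"turn":[0,0,0]},{"claw":0.005,"offset":[0,0,0.03],"turn":[0,0,0]},{"claw":0.005,"offset":[0,0,0.05],"turn":[0,0,0]},{"claw":0.005,"offset":[0,0,0.05],"turn":[0,0,0]},{"claw":0.005,"offset":[0,0,0],"turn":[0,0,0]},{"claw":0.005,"offset":[0,0,0],"turn":[0,0,0]}]'

```text
time: 8.45
eef_pos: [460.5, 306.6, 192.5]
eef_rot: [0.0, 1.0, -0.0, -0.0]
wrist_force: [0.1, 0.3, -1.7]
grip_width: 0.07
gripper_force: 61.5
```

```bash
python3 - <<'E'
from h import *
s=st(); p=r.read_camera("wrist"); cv2.imwrite("pics/w5.png",p["img"][100:480,60:500,::-1]);e=s["eef_pos"]; print(proj(p,[e+[0,0,-49],e+[0,0,-3],e+[0,0,27],e+[0,0,51]])); lm(p,"rod0",e[2]-49,4);lm(p,"holder2",45,3)
E
```

```text
t 8.45 pos [460.5 306.6 192.5] zax [-0.001 -0.    -1.   ] yaw of y 89.97 F [ 0.1  0.3 -1.7] grip 0.07 61.5
[[321.59997071 254.2492894 ]
 [321.49932235 288.83345238]
 [321.40480912 321.41179236]
 [321.30197332 356.97437499]]
rod0 0.89 [197.  240.4] [426.4 261.5]
rod0 0.71 [249.  320.5] [457.2 305.9]
rod0 0.71 [245.7 329.3] [455.2 311. ]
rod0 0.65 [107.4 336.6] [379.  314.5]
holder2 0.6 [267.9 120.8] [510.4 132.7]
```

View pics/w5.png

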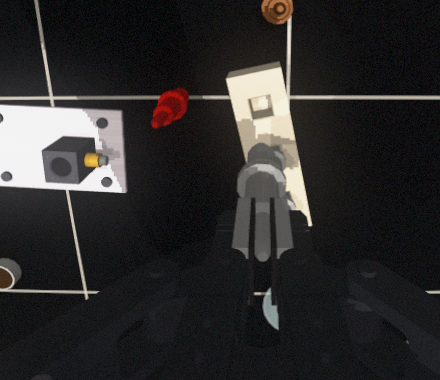

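The rod is held and lifted, its collar at full-image (323,280) and its foot at about (320,249). The wrist force of -1.7 N fits its weight. Next is hovering over the +y holder.

Request:
step_arm --motion '[{"claw":0.005,"offset":[0.018,-0.058,0],"turn":[0,0,0]},{"claw":0.005,"offset":[0.018,-0.058,0],"turn":[0,0,0]},{"claw":0.005,"offset":[0.0175,-0.058,0],"turn":[0,0,0]},{"claw":0.005,"offset":[0,0,-0.03],"turn":[0,0,0]},{"claw":0.005,"offset":[0,0,0],"turn":[0,0,0]},{"claw":0.005,"offset":[0,0,0],"turn":[0,0,0]},{"claw":0.005,"offset":[0,0,0],"turn":[0,0,0]}]'

```text
time: 9.48
eef_pos: [514.4, 133.4, 164.0]
eef_rot: [-0.0, 1.0, 0.0, 0.001]
wrist_force: [-0.6, 0.5, -0.9]
grip_width: 0.064
gripper_force: 61.0
```

```bash
python3 - <<'E'
from h import *
s=st(); p=r.read_camera("wrist"); save(p,"w6");e=s["eef_pos"]; print(proj(p,[e+[0,0,-49],e+[0,0,-3]])); lm(p,"rod0",e[2]-49,4);lm(p,"holder2",45,4);lm(p,"pellet0",0)
d=r.trace(p,"rod0")
for q in d[:4]: print(q["score"],q["extent"])
E
```

```text
t 9.47 pos [514.4 133.4 164. ] zax [ 0.001  0.    -1.   ] yaw of y 90.05 F [-0.6  0.5 -0.9] grip 0.064 61.0
[[321.61245399 254.04250684]
 [321.53540074 288.75126732]]
rod0 0.97 [249.3 320.1] [511.4 132.5]
rod0 0.76 [139.  445.9] [448.9 199.7]
rod0 0.74 [198.1 535.2] [480.9 253.6]
rod0 0.63 [ 36.2 562. ] [397.4 254.5]
holder2 0.97 [182.5 113.3] [485.  -19.5]
holder2 0.77 [213.7 320.8] [509.1 132.7]
holder2 0.76 [224.9 119.7] [517.5 -19.9]
pellet0 0.91 [330.1  85.7] [637.4 -95.7]
pellet0 0.82 [342.3 212.1] [649.7  27.2]
0.82 [547.7, 247.9, 70.0, 51.1]
0.78 [543.2, 194.1, 77.5, 41.3]
0.76 [439.9, 123.4, 60.5, 35.6]
0.74 [558.7, 4.7, 81.3, 41.7]
```

View pics/w6.png

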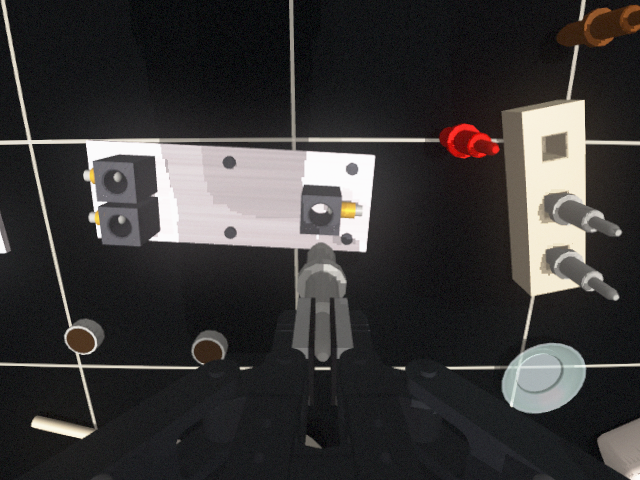

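The wrist view shows the holder mouths at (321,213), (115,181) and (120,225), and the held foot at (320,249). The two steel rods left in the rack are at (560,207) and (565,260), and the pellets at (85,336) and (210,348). The two ends measure 152.6 mm apart, as expected (152). I'll descend to just above the mouth.

Request:
step_arm --motion '[{"claw":0.005,"offset":[-0.0023,0,-0.03],"turn":[0,0,0]},{"claw":0.005,"offset":[0,0,-0.03],"turn":[0,0,0]},{"claw":0.005,"offset":[0,0,0],"turn":[0,0,0]},{"claw":0.005,"offset":[0,0,0],"turn":[0,0,0]},{"claw":0.005,"offset":[0,0,0],"turn":[0,0,0]}]'

```text
time: 10.35
eef_pos: [512.8, 132.7, 104.7]
eef_rot: [0.0, 1.0, 0.0, 0.001]
wrist_force: [-0.4, 0.1, -1.5]
grip_width: 0.067
gripper_force: 61.0
```

```bash
python3 - <<'E'
from h import *
s=st(); p=r.read_camera("wrist"); cv2.imwrite("pics/w7.png",cv2.resize(p["img"][180:330,240:400,::-1],None,fx=4,fy=4,interpolation=cv2.INTER_CUBIC));e=s["eef_pos"]; print(proj(p,[e+[0,0,-49],e+[0,0,-3]])); lm(p,"rod0",e[2]-49,2);lm(p,"holder2",45,4)
h=onz(p,(0,0),0)
for c in [(509.1,132.7)]: print(proj(p,[[c[0]+dx,c[1]+dy,45] for dx in(-15,15) for dy in (-15,15)]))
E
```

```text
t 10.35 pos [512.8 132.7 104.7] zax [ 0.002  0.    -1.   ] yaw of y 89.97 F [-0.4  0.1 -1.5] grip 0.067 61.0
[[321.62492488 253.91693006]
 [321.54921696 288.69084531]]
rod0 0.94 [147.3 467. ] [451.7 210.9]
rod0 0.72 [ 25.4 616.6] [390.2 281.6]
holder2 0.96 [244.3 320.9] [510.6 132.2]
holder2 0.76 [205.1  69.1] [485.6 -17.9]
holder2 0.55 [257.   76.7] [518.8 -19.9]
[[296.29472516 218.0110711 ]
 [346.98212358 217.91951841]
 [297.38644213 264.94233521]
 [346.09925651 264.85601843]]
```

View pics/w7.png

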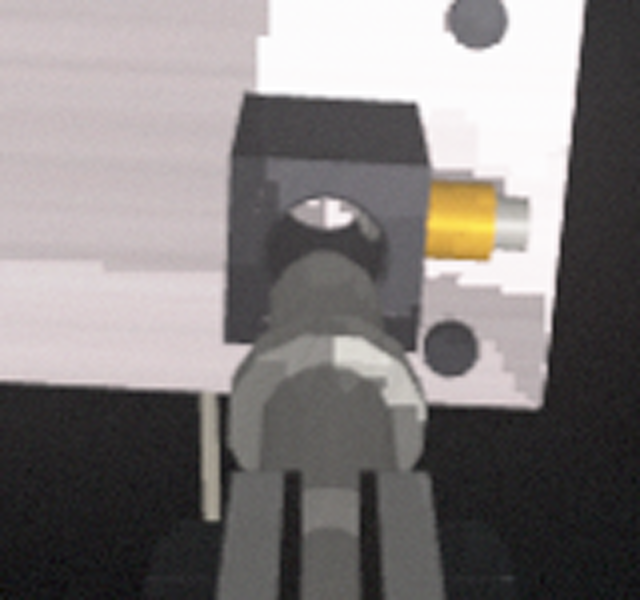

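```bash
python3 - <<'E'
from h import *
p=r.read_camera("wrist")
print(onz(p,(250.3,321.7),55.7),onz(p,(249.5,320.5),55.7)); 
for a in [(243.2,322),(244.3,320.9)]: print(onz(p,a,45))
# mouth top edge check + square corners
print(onz(p,(180+195/4,322),45))
for c in [(232,155),(428,165),(418,345),(225,342)]: print(onz(p,(180+c[1]/4,240+c[0]/4),45))
E
```

```text
[509.79039849 132.69241012  55.7       ] [509.29677499 132.00087806  55.7       ]
[509.20164058 132.86786927  45.        ]
[509.90324894 132.20329944  45.        ]
[500.08801865 132.88503131  45.        ]
[493.87859671 118.72797268  45.        ]
[495.4694198  147.68386874  45.        ]
[524.24171984 146.66745033  45.        ]
[523.68682209 117.02566908  45.        ]
```

Request:
step_arm --motion '[{"claw":0.005,"offset":[-0.0003,0,-0.01],"turn":[0,0,0]},{"claw":0.005,"offset":[0,0,-0.01],"turn":[0,0,0]},{"claw":0.005,"offset":[0,0,-0.006],"turn":[0,0,0]},{"claw":0.005,"offset":[0,0,0],"turn":[0,0,0]},{"claw":0.005,"offset":[0,0,0],"turn":[0,0,0]}]'

```text
time: 11.18
eef_pos: [511.5, 132.6, 77.2]
eef_rot: [0.0, 1.0, 0.0, -0.0]
wrist_force: [0.8, 0.3, -1.7]
grip_width: 0.067
gripper_force: 61.0
```

Request:
step_arm --motion '[{"claw":0.005,"offset":[0,0,-0.005],"turn":[0,0,0]},{"claw":0.005,"offset":[0,0,-0.005],"turn":[0,0,0]},{"claw":0.005,"offset":[0,0,-0.005],"turn":[0,0,0]},{"claw":0.005,"offset":[0,0,-0.003],"turn":[0,0,0]},{"claw":0.005,"offset":[0,0,0],"turn":[0,0,0]},{"claw":0.005,"offset":[0,0,0],"turn":[0,0,0]}]'

```text
time: 11.92
eef_pos: [511.2, 132.5, 58.5]
eef_rot: [0.0, 1.0, -0.0, -0.0]
wrist_force: [1.3, -2.5, -3.6]
grip_width: 0.071
gripper_force: 60.0
```

Request:
step_arm --motion '[{"claw":0.005,"offset":[0,0,-0.003],"turn":[0,0,0]},{"claw":0.005,"offset":[0,0,-0.003],"turn":[0,0,0]},{"claw":0.005,"offset":[0,0,-0.002],"turn":[0,0,0]},{"claw":0.005,"offset":[0,0,0],"turn":[0,0,0]},{"claw":0.005,"offset":[0,0,0],"turn":[0,0,0]}]'

```text
time: 12.55
eef_pos: [512.8, 132.5, 55.4]
eef_rot: [0.0, 1.0, -0.0, 0.002]
wrist_force: [-13.0, -4.1, 34.7]
grip_width: 0.067
gripper_force: 70.3
```

Request:
step_arm --motion '[{"claw":0.045,"offset":[0,0,0.004],"turn":[0,0,0]},{"claw":0.045,"offset":[0,0,0],"turn":[0,0,0]},{"claw":0.045,"offset":[0,0,0.05],"turn":[0,0,0]},{"claw":0.045,"offset":[0,0,0.06],"turn":[0,0,0]},{"claw":0.045,"offset":[0,0,0],"turn":[0,0,0]},{"claw":0.045,"offset":[0,0,0],"turn":[0,0,0]}]'

```text
time: 13.3
eef_pos: [511.3, 132.8, 164.2]
eef_rot: [0.0, 1.0, 0.0, -0.0]
wrist_force: [0.2, 1.0, 0.6]
grip_width: 0.525
gripper_force: 0.0
```

```bash
python3 - <<'E'
from h import *
s=st(); p=r.read_camera("wrist"); e=s["eef_pos"]; lm(p,"rod0",5,5);lm(p,"holder2",45,4)
cv2.imwrite("pics/w8.png",p["img"][:,:,::-1])
c=[509.2,132]; print(proj(p,[[c[0],c[1],z] for z in (51,81,105)]))
# tip search: print darkness profile not needed
E
```

```text
t 13.3 pos [511.3 132.8 164.2] zax [-0.001  0.    -1.   ] yaw of y 89.98 F [0.2 1.  0.6] grip 0.525 0.0
rod0 0.94 [208.3 319. ] [511.7 130.5]
rod0 0.94 [202.9 535.4] [507.  314.7]
rod0 0.76 [ 42.9 564.1] [381.7 317.9]
rod0 0.75 [140.9 443.9] [456.  231.2]
rod0 0.68 [221.  320.3] [522.9 131.6]
holder2 0.96 [188.3 115. ] [485.8 -19.6]
holder2 0.85 [219.9 323.2] [510.5 134. ]
holder2 0.62 [229.8 119.2] [517.9 -21.5]
[[320.55815878 220.41839324]
 [320.42111009 232.91063906]
 [320.28837716 245.023101  ]]
```

View pics/w8.png

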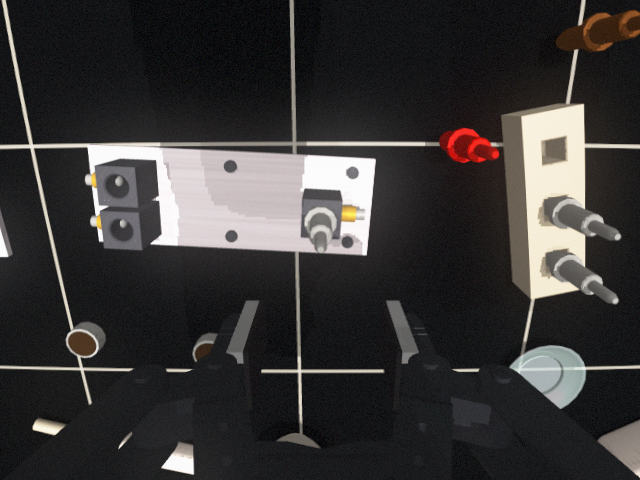

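Rod 1 stands upright in the +y holder, its tip at (320,248) as predicted. The two remaining rods are at (560,207) and (562,262). Next I'll take the middle one.

Request:
step_arm --motion '[{"claw":0.045,"offset":[-0.002,0.0615,0],"turn":[0,0,0]},{"claw":0.045,"offset":[-0.003,0.0615,0],"turn":[0,0,0]},{"claw":0.045,"offset":[-0.003,0.0617,-0.02],"turn":[0,0,0]},{"claw":0.045,"offset":[0,0,0],"turn":[0,0,0]},{"claw":0.045,"offset":[0,0,0],"turn":[0,0,0]}]'

```text
time: 14.08
eef_pos: [502.9, 314.8, 144.6]
eef_rot: [-0.0, 1.0, -0.0, -0.001]
wrist_force: [0.3, 0.1, 0.1]
grip_width: 0.529
gripper_force: 0.0
```

```bash
python3 - <<'E'
from h import *
s=st(); p=r.read_camera("wrist"); e=s["eef_pos"]; lm(p,"rod0",5,4)
cv2.imwrite("pics/w9.png",cv2.resize(p["img"][150:330,240:440,::-1],None,fx=3,fy=3))
print(proj(p,[[e[0],e[1],z] for z in (51,81,105)]))
E
```

```text
t 14.07 pos [502.9 314.8 144.6] zax [-0.002 -0.001 -1.   ] yaw of y 90.02 F [0.3 0.1 0.1] grip 0.529 0.0
rod0 0.94 [ 50.2 326.8] [382.8 318.4]
rod0 0.8 [268.7 332.8] [550.1 323.8]
rod0 0.74 [215.  322.9] [503.8 315.6]
rod0 0.63 [153.5 216.3] [455.1 234.3]
[[321.81615533 231.25205365]
 [321.75461315 245.85540148]
 [321.69416392 260.20873753]]
```

View pics/w9.png

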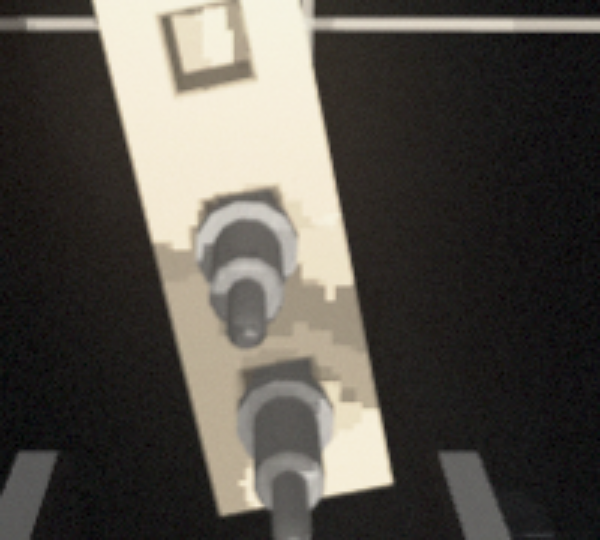

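The crop has the middle rod's tip at full-image (323,261), against a tool-axis prediction of (322,260), so it is aligned. The next rod is below it at (337,300).

Request:
step_arm --motion '[{"claw":0.045,"offset":[0,0.0007,-0.045],"turn":[0,0,0]},{"claw":0.045,"offset":[0,0,-0.044],"turn":[0,0,0]},{"claw":0.045,"offset":[0,0,0],"turn":[0,0,0]},{"claw":0.045,"offset":[0,0,0],"turn":[0,0,0]},{"claw":0.005,"offset":[0,0,0],"turn":[0,0,0]},{"claw":0.005,"offset":[0,0,0],"turn":[0,0,0]},{"claw":0.005,"offset":[0,0,0],"turn":[0,0,0]},{"claw":0.005,"offset":[0,0,0],"turn":[0,0,0]}]'

```text
time: 15.18
eef_pos: [504.7, 316.0, 58.4]
eef_rot: [0.0, 1.0, 0.0, 0.001]
wrist_force: [-1.3, 0.2, 5.9]
grip_width: 0.07
gripper_force: 41.4
```

Request:
step_arm --motion '[{"claw":0.005,"offset":[0,0,0.01],"turn":[0,0,0]},{"claw":0.005,"offset":[0,0,0.05],"turn":[0,0,0]},{"claw":0.005,"offset":[0,0,0.06],"turn":[0,0,0]},{"claw":0.005,"offset":[0,0,0],"turn":[0,0,0]},{"claw":0.005,"offset":[0,0,0],"turn":[0,0,0]}]'

```text
time: 15.8
eef_pos: [503.6, 315.8, 176.7]
eef_rot: [0.0, 1.0, 0.0, 0.0]
wrist_force: [-0.6, 0.3, -1.6]
grip_width: 0.069
gripper_force: 40.8
```

```bash
python3 - <<'E'
from h import *
s=st(); p=r.read_camera("wrist"); e=s["eef_pos"]; lm(p,"rod0",e[2]-50,4)
print(proj(p,[e+[0,0,-50],e+[0,0,-4]]))
E
```

```text
t 15.8 pos [503.6 315.8 176.7] zax [ 0.  0. -1.] yaw of y 89.98 F [-0.6  0.3 -1.6] grip 0.069 40.8
rod0 0.87 [ 52.7 325.7] [395.7 318.1]
rod0 0.75 [148.1 225.2] [442.9 264. ]
rod0 0.74 [251.3 322.2] [502.2 316.1]
rod0 0.64 [253.6 330.2] [503.7 320.8]
[[321.65190996 253.54136677]
 [321.58688862 287.85591966]]
```

Request:
step_arm --motion '[{"claw":0.005,"offset":[0.0027,-0.056,0.01],"turn":[0,0,0]},{"claw":0.005,"offset":[0.0027,-0.056,0],"turn":[0,0,0]},{"claw":0.005,"offset":[0.0027,-0.056,0],"turn":[0,0,0]},{"claw":0.005,"offset":[0.0027,-0.056,0],"turn":[0,0,0]},{"claw":0.005,"offset":[0.0027,-0.056,0],"turn":[0,0,0]},{"claw":0.005,"offset":[0.0027,-0.056,-0.02],"turn":[0,0,0]},{"claw":0.005,"offset":[0,0,-0.03],"turn":[0,0,0]},{"claw":0.005,"offset":[0,0,-0.02],"turn":[0,0,0]}]'

```text
time: 16.9
eef_pos: [518.4, -20.4, 114.0]
eef_rot: [0.001, 1.0, 0.001, -0.002]
wrist_force: [-0.8, -0.3, -0.6]
grip_width: 0.065
gripper_force: 40.9
```

Request:
step_arm --motion '[{"claw":0.005,"offset":[0,0,-0.005],"turn":[0,0,0]},{"claw":0.005,"offset":[0,0,0],"turn":[0,0,0]},{"claw":0.005,"offset":[0,0,0],"turn":[0,0,0]},{"claw":0.005,"offset":[0,0,0],"turn":[0,0,0]}]'

```text
time: 17.4
eef_pos: [520.4, -20.1, 112.7]
eef_rot: [-0.0, 1.0, -0.0, 0.001]
wrist_force: [-0.8, -0.5, -0.6]
grip_width: 0.067
gripper_force: 40.9
```

```bash
python3 - <<'E'
from h import *
s=st(); p=r.read_camera("wrist"); cv2.imwrite("pics/w10.png",cv2.resize(p["img"][150:330,220:420,::-1],None,fx=4,fy=4,interpolation=cv2.INTER_CUBIC)[:600]);e=s["eef_pos"]; print(proj(p,[e+[0,0,-53],e+[0,0,-7]])); lm(p,"rod0",e[2]-53,3);lm(p,"holder2",45,4)
E
```

```text
t 17.4 pos [520.4 -20.1 112.7] zax [ 0.001 -0.    -1.   ] yaw of y 90.0 F [-0.8 -0.5 -0.6] grip 0.067 40.9
[[321.66930581 251.59727504]
 [321.56514011 285.08348648]]
rod0 0.71 [249.7 321.8] [519.2 -20.1]
holder2 0.91 [226.6 566.3] [509.5 133.4]
holder2 0.69 [239.7 318.4] [518.  -22.2]
holder2 0.47 [226.2 450.3] [509.2  59.6]
holder2 0.39 [361.8 231.7] [608.2 -83.3]
```

View pics/w10.png

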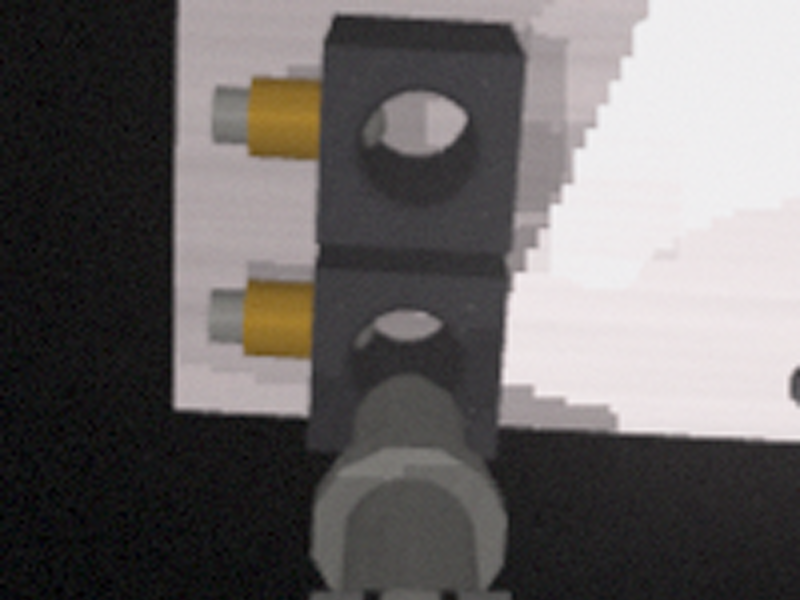

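```bash
python3 - <<'E'
from h import *
p=r.read_camera("wrist")
for a,z in [((241.3,322.1),45),((227,322.1),45),((187,324.8),45),((251.5,322.2),59.7),((243.75,322.2),59.7),((249.7,321.8),59.7)]: print(np.round(onz(p,a,z),1))
E
```

```text
[518.5 -20.   45. ]
[509.2 -20.   45. ]
[484.2 -18.3  45. ]
[519.8 -19.9  59.7]
[514.9 -19.9  59.7]
[518.6 -20.2  59.7]
```

The crop shows the far mouth centred at full-image (322,241), the near one at (325,187), and the foot at (322,252). I'll shift -1.2 mm in x and insert.

Request:
step_arm --motion '[{"claw":0.005,"offset":[-0.0012,0,-0.01],"turn":[0,0,0]},{"claw":0.005,"offset":[0,0,-0.01],"turn":[0,0,0]},{"claw":0.005,"offset":[0,0,-0.008],"turn":[0,0,0]},{"claw":0.005,"offset":[0,0,0],"turn":[0,0,0]},{"claw":0.005,"offset":[0,0,0],"turn":[0,0,0]}]' --force 100

```text
time: 18.23
eef_pos: [518.7, -20.3, 83.9]
eef_rot: [0.0, 1.0, 0.0, 0.0]
wrist_force: [-0.4, 0.5, -0.8]
grip_width: 0.069
gripper_force: 40.9
```

Request:
step_arm --motion '[{"claw":0.005,"offset":[0,0,-0.005],"turn":[0,0,0]},{"claw":0.005,"offset":[0,0,-0.005],"turn":[0,0,0]},{"claw":0.005,"offset":[0,0,-0.005],"turn":[0,0,0]},{"claw":0.005,"offset":[0,0,-0.005],"turn":[0,0,0]},{"claw":0.005,"offset":[0,0,0],"turn":[0,0,0]},{"claw":0.005,"offset":[0,0,0],"turn":[0,0,0]}]'

```text
time: 18.98
eef_pos: [518.1, -20.2, 63.0]
eef_rot: [0.0, 1.0, 0.0, -0.001]
wrist_force: [1.2, 0.0, -7.1]
grip_width: 0.07
gripper_force: 40.3
```

Request:
step_arm --motion '[{"claw":0.005,"offset":[0,0,-0.004],"turn":[0,0,0]},{"claw":0.005,"offset":[0,0,-0.003],"turn":[0,0,0]},{"claw":0.005,"offset":[0,0,-0.003],"turn":[0,0,0]},{"claw":0.005,"offset":[0,0,0],"turn":[0,0,0]},{"claw":0.005,"offset":[0,0,0],"turn":[0,0,0]}]'

```text
time: 19.6
eef_pos: [520.4, -20.6, 58.1]
eef_rot: [0.0, 1.0, -0.001, 0.002]
wrist_force: [-9.8, 4.0, 33.1]
grip_width: 0.068
gripper_force: 44.6
```

Request:
step_arm --motion '[{"claw":0.045,"offset":[0,0,0.004],"turn":[0,0,0]},{"claw":0.045,"offset":[0,0,0],"turn":[0,0,0]},{"claw":0.045,"offset":[0,0,0.05],"turn":[0,0,0]},{"claw":0.045,"offset":[0,0,0.05],"turn":[0,0,0]},{"claw":0.045,"offset":[0.0047,0.0576,0],"turn":[0,0,0]},{"claw":0.045,"offset":[0.0047,0.0576,0],"turn":[0,0,0]},{"claw":0.045,"offset":[0.0047,0.0576,0],"turn":[0,0,0]},{"claw":0.045,"offset":[0.0047,0.0576,0],"turn":[0,0,0]}]'

```text
time: 20.6
eef_pos: [537.2, 211.8, 157.1]
eef_rot: [0.0, 1.0, -0.0, -0.0]
wrist_force: [0.4, -0.4, 0.9]
grip_width: 0.53
gripper_force: 0.0
```

Request:
step_arm --motion '[{"claw":0.045,"offset":[0.0047,0.0576,0],"turn":[0,0,0]},{"claw":0.045,"offset":[0.0047,0.0576,-0.01],"turn":[0,0,0]},{"claw":0.045,"offset":[0,0,-0.01],"turn":[0,0,0]},{"claw":0.045,"offset":[0,0,0],"turn":[0,0,0]},{"claw":0.045,"offset":[0,0,0],"turn":[0,0,0]}]'

```text
time: 21.22
eef_pos: [547.1, 324.1, 138.1]
eef_rot: [0.001, 1.0, -0.0, 0.0]
wrist_force: [0.1, -0.7, -0.1]
grip_width: 0.53
gripper_force: 0.0
```

```bash
python3 - <<'E'
from h import *
s=st(); p=r.read_camera("wrist"); e=s["eef_pos"]; lm(p,"rod0",5,4)
cv2.imwrite("pics/w11.png",cv2.resize(p["img"][150:330,240:440,::-1],None,fx=3,fy=3))
print(proj(p,[[e[0],e[1],z] for z in (51,81,105)]))
E
```

```text
t 21.23 pos [547.1 324.1 138.1] zax [ 0. -0. -1.] yaw of y 89.89 F [ 0.1 -0.7 -0.1] grip 0.53 0.0
rod0 0.72 [216.5 324.4] [547.7 326.2]
rod0 0.66 [ 93.8 197.1] [456.2 235.1]
[[321.67613117 233.97176418]
 [321.63165344 249.37222636]
 [321.58777446 264.58633238]]
```

View pics/w11.png

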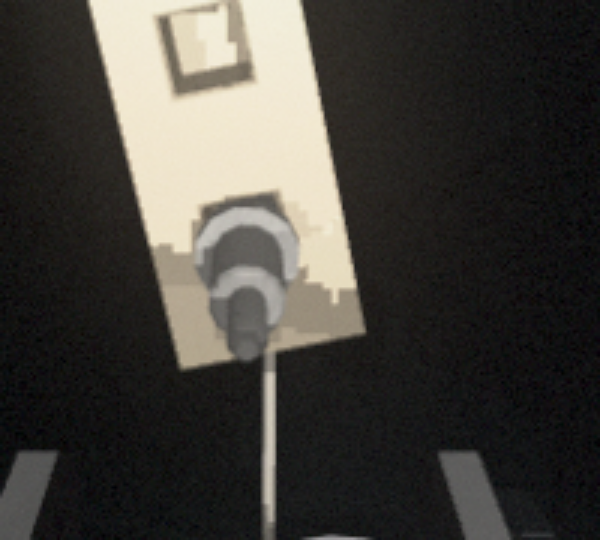

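The crop puts the last rod's tip at full-image (322,266), predicted (322,265). It is aligned, so I'll grip.

Request:
step_arm --motion '[{"claw":0.045,"offset":[0,0.0003,-0.041],"turn":[0,0,0]},{"claw":0.045,"offset":[0,0,-0.041],"turn":[0,0,0]},{"claw":0.045,"offset":[0,0,0],"turn":[0,0,0]},{"claw":0.045,"offset":[0,0,0],"turn":[0,0,0]},{"claw":0.005,"offset":[0,0,0],"turn":[0,0,0]},{"claw":0.005,"offset":[0,0,0],"turn":[0,0,0]},{"claw":0.005,"offset":[0,0,0],"turn":[0,0,0]},{"claw":0.005,"offset":[0,0,0],"turn":[0,0,0]}]'

```text
time: 22.32
eef_pos: [547.8, 325.8, 57.4]
eef_rot: [0.0, 1.0, 0.0, 0.001]
wrist_force: [-0.4, -0.8, 5.0]
grip_width: 0.067
gripper_force: 42.6
```

Request:
step_arm --motion '[{"claw":0.005,"offset":[0,0,0.01],"turn":[0,0,0]},{"claw":0.005,"offset":[0,0,0.06],"turn":[0,0,0]},{"claw":0.005,"offset":[0,0,0.06],"turn":[0,0,0]},{"claw":0.005,"offset":[-0.01,-0.0575,0],"turn":[0,0,0]},{"claw":0.005,"offset":[-0.01,-0.0575,0],"turn":[0,0,0]},{"claw":0.005,"offset":[-0.01,-0.0575,0],"turn":[0,0,0]},{"claw":0.005,"offset":[-0.01,-0.0575,0],"turn":[0,0,0]},{"claw":0.005,"offset":[-0.01,-0.0575,0],"turn":[0,0,0]}]'

```text
time: 23.32
eef_pos: [496.2, 36.6, 186.4]
eef_rot: [0.0, 1.0, 0.0, 0.0]
wrist_force: [0.5, -0.6, -2.3]
grip_width: 0.069
gripper_force: 42.0
```

Request:
step_arm --motion '[{"claw":0.005,"offset":[-0.012,-0.0555,0],"turn":[0,0,0]},{"claw":0.005,"offset":[0,0,-0.04],"turn":[0,0,0]},{"claw":0.005,"offset":[0,0,-0.035],"turn":[0,0,0]},{"claw":0.005,"offset":[0,0,0],"turn":[0,0,0]},{"claw":0.005,"offset":[0,0,0],"turn":[0,0,0]},{"claw":0.005,"offset":[0,0,0],"turn":[0,0,0]}]'

```text
time: 24.08
eef_pos: [485.9, -17.5, 112.7]
eef_rot: [-0.0, 1.0, -0.0, 0.001]
wrist_force: [-0.2, 0.7, -2.0]
grip_width: 0.075
gripper_force: 42.0
```

```bash
python3 - <<'E'
from h import *
s=st(); p=r.read_camera("wrist"); cv2.imwrite("pics/w12.png",cv2.resize(p["img"][200:330,240:400,::-1],None,fx=4,fy=4,interpolation=cv2.INTER_CUBIC));e=s["eef_pos"]; print(proj(p,[e+[0,0,-52.4],e+[0,0,-6.4]])); lm(p,"rod0",e[2]-52.4,3);lm(p,"holder2",45,4)
E
```

```text
t 24.07 pos [485.9 -17.5 112.7] zax [ 0.003 -0.001 -1.   ] yaw of y 90.0 F [-0.2  0.7 -2. ] grip 0.075 42.0
[[321.66590642 251.89078963]
 [321.52587188 285.64937079]]
rod0 0.76 [251.8 320.6] [485.9 -18.1]
holder2 0.81 [278.8 548.5] [510.9 131.1]
holder2 0.65 [238.8 318.1] [483.  -19.7]
```

View pics/w12.png

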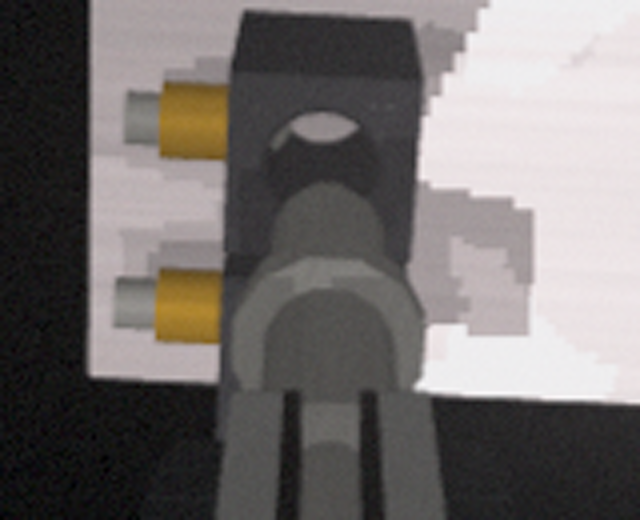

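The crop shows the near mouth centred at full-image (320.6,241.8) and the foot at (321.8,254). That calls for about -2.5 mm in x and -0.7 mm in y before inserting.

Request:
step_arm --motion '[{"claw":0.005,"offset":[-0.0025,-0.0007,-0.006],"turn":[0,0,0]},{"claw":0.005,"offset":[0,0,-0.01],"turn":[0,0,0]},{"claw":0.005,"offset":[0,0,-0.01],"turn":[0,0,0]},{"claw":0.005,"offset":[0,0,0],"turn":[0,0,0]},{"claw":0.005,"offset":[0,0,0],"turn":[0,0,0]}]'

```text
time: 24.85
eef_pos: [482.3, -18.1, 84.7]
eef_rot: [0.0, 1.0, 0.0, -0.0]
wrist_force: [0.7, -0.5, -2.3]
grip_width: 0.071
gripper_force: 42.0
```

Request:
step_arm --motion '[{"claw":0.005,"offset":[0,0,-0.005],"turn":[0,0,0]},{"claw":0.005,"offset":[0,0,-0.005],"turn":[0,0,0]},{"claw":0.005,"offset":[0,0,-0.005],"turn":[0,0,0]},{"claw":0.005,"offset":[0,0,-0.005],"turn":[0,0,0]},{"claw":0.005,"offset":[0,0,0],"turn":[0,0,0]},{"claw":0.005,"offset":[0,0,0],"turn":[0,0,0]}]'

```text
time: 25.6
eef_pos: [482.1, -18.0, 64.3]
eef_rot: [0.0, 1.0, 0.0, -0.0]
wrist_force: [2.3, 0.3, -4.0]
grip_width: 0.069
gripper_force: 41.8
```

Request:
step_arm --motion '[{"claw":0.005,"offset":[0,0,-0.005],"turn":[0,0,0]},{"claw":0.005,"offset":[0,0,-0.005],"turn":[0,0,0]},{"claw":0.005,"offset":[0,0,-0.003],"turn":[0,0,0]},{"claw":0.005,"offset":[0,0,0],"turn":[0,0,0]},{"claw":0.005,"offset":[0,0,0],"turn":[0,0,0]}]'

```text
time: 26.22
eef_pos: [484.7, -18.6, 57.0]
eef_rot: [0.0, 1.0, -0.001, 0.003]
wrist_force: [-9.2, 4.1, 40.3]
grip_width: 0.069
gripper_force: 46.5
```

All three rods are pressed home. Pictures are used up, so the rest goes by numbers. I'll rotate over the fixture to measure its pose from the placing orientation.

Request:
step_arm --motion '[{"claw":0.045,"offset":[0,0,0.004],"turn":[0,0,0]},{"claw":0.045,"offset":[0,0,0],"turn":[0,0,0]},{"claw":0.045,"offset":[0,0,0.05],"turn":[0,0,0]},{"claw":0.045,"offset":[0,0,0.06],"turn":[0,0,0]},{"claw":0.0854,"offset":[0.005,0.02,0.03],"turn":[0,0,-10]},{"claw":0.0854,"offset":[0.005,0.02,0.03],"turn":[0,0,-10]},{"claw":0.0854,"offset":[0.005,0.02,0],"turn":[0,0,-10]},{"claw":0.0854,"offset":[0.005,0.015,0],"turn":[0,0,-10]}]'

```text
time: 27.22
eef_pos: [502.2, 57.7, 225.3]
eef_rot: [0.345, 0.939, -0.0, -0.0]
wrist_force: [-0.1, -0.7, -0.0]
grip_width: 0.998
gripper_force: 0.0
```

Request:
step_arm --motion '[{"claw":0.0854,"offset":[0,0,0],"turn":[0,0,-10]},{"claw":0.0854,"offset":[0,0,0],"turn":[0,0,-10]},{"claw":0.0854,"offset":[0,0,0],"turn":[0,0,-10]},{"claw":0.0854,"offset":[0,0,0],"turn":[0,0,-10]},{"claw":0.0854,"offset":[0,0,0],"turn":[0,0,-10]},{"claw":0.0854,"offset":[0,0,0],"turn":[0,0,-2.9]},{"claw":0.0854,"offset":[0,0,0],"turn":[0,0,0]},{"claw":0.0854,"offset":[0,0,0],"turn":[0,0,0]}]'

```text
time: 28.22
eef_pos: [502.1, 56.9, 225.3]
eef_rot: [0.725, 0.689, -0.0, -0.0]
wrist_force: [0.3, 0.4, -0.4]
grip_width: 1.0
gripper_force: 0.0
```

```bash
cat >> h.py <<'E'
def mask(p,t,thr=95,pick=None):
    g=cv2.cvtColor(p["img"],cv2.COLOR_RGB2GRAY); ds=r.trace(p,t)
    out=[]
    for d in ds[:3]:
        reg=cv2.dilate(d["region"].astype(np.uint8),np.ones((9,9)))
        m=((g>thr)&(reg>0)).astype(np.uint8)
        m=cv2.morphologyEx(m,cv2.MORPH_CLOSE,np.ones((25,25))); m=cv2.morphologyEx(m,cv2.MORPH_OPEN,np.ones((13,13)))
        out.append((d["score"],m))
    return out
def fitbox(p,m,L,W,H,x0,z=0,sat=True):
    """pose x,y,phi of box (W along own x, L along own y) standing at z; phi = yaw of its y axis - 90"""
    cs,_=cv2.findContours(m,cv2.RETR_EXTERNAL,cv2.CHAIN_APPROX_NONE); c=max(cs,key=cv2.contourArea)[:,0,:].astype(float)
    c=c[(c[:,0]>3)&(c[:,0]<636)&(c[:,1]>3)&(c[:,1]<476)]
    B=np.array([[a*W/2,b*L/2,h] for a in(-1,1) for b in(-1,1) for h in(0,H)])
    def f(q):
        X=B@R.from_euler("z",q[2]).as_matrix().T+[q[0],q[1],z]
        h=cv2.convexHull(proj(p,X).astype(np.float32))
        return np.array([cv2.pointPolygonTest(h,(float(u),float(v)),True) for u,v in c])-q[3]
    s=least_squares(f,list(x0)+[0.],loss="soft_l1",f_scale=0.7,x_scale=[1,1,.01,1],diff_step=1e-4)
    e=np.abs(s.fun); return s.x,np.median(e),np.percentile(e,85)
def tool(s,x,y):
    """world xy -> tool frame xy"""
    d=np.array([x,y,0])-np.r_[s["eef_pos"][:2],0]; return R.from_quat(s["eef_rot"]).inv().apply(d)[:2]
E
python3 - <<'E'
from h import *
s=st(); p=r.read_camera("wrist"); save(p,"f1")
for sc,m in mask(p,"fixture"):
    print(sc,m.sum())
    if m.sum()>3000:
        for a in (0,): q,e1,e2=fitbox(p,m,236,84,5,[505,57,-0.05]); print(np.round(q,3),e1,e2); c,si=np.cos(q[2]),np.sin(q[2]); print("h2",q[0]-si*76,q[1]+c*76,"pair mid",q[0]+si*76,q[1]-c*76)
for k in range(2): lm(p,"holder2",45,3)
lm(p,"rod0",5,5)
E
```

```text
t 28.23 pos [502.1  56.9 225.3] zax [-0.001  0.    -1.   ] yaw of y -2.86 F [ 0.3  0.4 -0.4] grip 1.0 0.0
0.72 20647
[ 5.05362e+02  5.63310e+01 -6.10000e-02 -1.83000e-01] 0.3615327130127354 0.8019451718061776
h2 509.9801594357549 132.19014859272897 pair mid 500.7445827981205 -19.52901342766443
holder2 0.86 [276.5 344.9] [518.4 -17.7]
holder2 0.86 [110.9 328.3] [509.6 133.5]
holder2 0.59 [279.7 309.5] [484.5 -19.3]
holder2 0.86 [276.5 344.9] [518.4 -17.7]
holder2 0.86 [110.9 328.3] [509.6 133.5]
holder2 0.59 [279.7 309.5] [484.5 -19.3]
rod0 0.97 [262.5 310.8] [484.7 -17.8]
rod0 0.88 [263.5 342.8] [518.2 -20.6]
rod0 0.8 [114.5 325.1] [507.  129.8]
```

Request:
step_arm --motion '[{"claw":0.0854,"offset":[0,-0.05,0],"turn":[0,0,10.5]},{"claw":0.0854,"offset":[0,-0.05,0],"turn":[0,0,10.5]},{"claw":0.0854,"offset":[0,-0.05,0],"turn":[0,0,10.5]},{"claw":0.0854,"offset":[-0.01,-0.05,0],"turn":[0,0,10.5]},{"claw":0.0854,"offset":[-0.01,-0.05,0],"turn":[0,0,10.5]},{"claw":0.0854,"offset":[-0.01,-0.05,0],"turn":[0,0,10.5]},{"claw":0.0854,"offset":[-0.02,-0.05,0],"turn":[0,0,10.5]},{"claw":0.0854,"offset":[-0.02,-0.05,0],"turn":[0,0,10.5]}]'

```text
time: 29.48
eef_pos: [432.7, -338.5, 225.8]
eef_rot: [0.086, 0.996, 0.0, 0.0]
wrist_force: [1.2, 0.5, -0.8]
grip_width: 1.001
gripper_force: 0.0
```

Request:
step_arm --motion '[{"claw":0.0854,"offset":[0,-0.02,0],"turn":[0,0,10.5]},{"claw":0.0854,"offset":[0,0,0],"turn":[0,0,10.5]},{"claw":0.0854,"offset":[0,0,0],"turn":[0,0,2]},{"claw":0.0854,"offset":[0,0,0],"turn":[0,0,0]},{"claw":0.0854,"offset":[0,0,0],"turn":[0,0,0]}]'

```text
time: 30.1
eef_pos: [433.5, -356.7, 225.9]
eef_rot: [-0.11, 0.994, -0.0, 0.0]
wrist_force: [-0.2, 0.3, 0.3]
grip_width: 1.001
gripper_force: 0.0
```

```bash
python3 - <<'E'
from h import *
s=st(); p=r.read_camera("wrist"); save(p,"c1")
for sc,m in mask(p,"carrier"):
    print(sc,m.sum())
    if m.sum()>3000:
        q,e1,e2=fitbox(p,m,182,64,12,[427,-363,np.radians(104.3)]); print(np.round(q,3),e1,e2,"y yaw",90+np.degrees(q[2]),"tool",tool(s,*q[:2]))
lm(p,"carrier",0);lm(p,"cavity0",6);lm(p,"cover",0)
for sc,m in mask(p,"cover"):
    print(sc,m.sum())
    if m.sum()>3000:
        q,e1,e2=fitbox(p,m,182,64,6,[463,-187,np.radians(90)]); print(np.round(q,3),e1,e2)
E
```

```text
t 30.1 pos [ 433.5 -356.7  225.9] zax [ 0. -0. -1.] yaw of y 102.68 F [-0.2  0.3  0.3] grip 1.001 0.0
0.62 12853
[ 4.29498e+02 -3.64597e+02  1.75900e+00 -3.56000e-01] 0.18402409207238468 0.9067098703204515 y yaw 190.8115330834178 tool [ 5.68867647 -6.84950501]
carrier 0.81 [187.7 318.2] [ 430.9 -360.6]
carrier 0.31 [226.1 313.9] [ 471.  -356.3]
cavity0 0.91 [188.  315.7] [ 430.6 -363.2]
cavity0 0.78 [226.8 317.6] [ 469.1 -352.8]
cavity0 0.68 [147.9 319.1] [ 391.9 -368.3]
cover 0.74 [254.6 470.4] [ 465.6 -187.6]
0.87 9908
[ 464.633 -184.057    1.598    0.657] 0.522817903241127 3.379417085760591
0.69 5723
[453.122 -28.851   1.593   1.085] 1.9734062987731096 18.39909295297082
0.39 12844
[ 430.364 -364.358    1.761   -1.167] 0.2266246195512734 1.179967207375205
```

Request:
step_arm --motion '[{"claw":0.0854,"offset":[-0.004,-0.0079,-0.05],"turn":[0,0,-1.9]},{"claw":0.0854,"offset":[0,0,-0.055],"turn":[0,0,0]},{"claw":0.0854,"offset":[0,0,0],"turn":[0,0,0]},{"claw":0.0854,"offset":[0,0,0],"turn":[0,0,0]},{"claw":0.0854,"offset":[0,0,0],"turn":[0,0,0]}]'

```text
time: 31.02
eef_pos: [430.5, -366.2, 123.9]
eef_rot: [-0.095, 0.995, -0.002, 0.001]
wrist_force: [0.2, -1.2, 0.4]
grip_width: 1.002
gripper_force: 0.0
```

```bash
python3 - <<'E'
from h import *
s=st(); p=r.read_camera("wrist"); save(p,"c2")
for sc,m in mask(p,"carrier"):
    print(sc,m.sum(),cv2.boundingRect(m))
    if m.sum()>3000:
        q,e1,e2=fitbox(p,m,182,64,12,[429.5,-364.6,1.76]); print(np.round(q,3),e1,e2,"y yaw",90+np.degrees(q[2]),"tool",tool(s,*q[:2]))
lm(p,"cavity0",6)
E
```

```text
t 31.02 pos [ 430.5 -366.2  123.9] zax [ 0.002 -0.003 -1.   ] yaw of y 100.89 F [ 0.2 -1.2  0.4] grip 1.002 0.0
0.69 21836 (277, 90, 97, 242)
[ 4.29461e+02 -3.64502e+02  1.76000e+00 -3.17000e-01] 0.2141994035006336 0.7413305567394449 y yaw 190.8424831272764 tool [0.68450898 1.87375491]
cavity0 0.83 [271.2 326.3] [ 469.9 -355.3]
cavity0 0.7 [220.6 324.1] [ 430.1 -364.7]
cavity0 0.61 [167.8 321.3] [ 391.9 -374.1]
```

Request:
step_arm --motion '[{"claw":0.0854,"offset":[-0.0005,0.0008,-0.05],"turn":[0,0,0]},{"claw":0.0854,"offset":[0,0,-0.05],"turn":[0,0,0]},{"claw":0.0854,"offset":[0,0,-0.01],"turn":[0,0,0]},{"claw":0.0854,"offset":[0,0,-0.004],"turn":[0,0,0]},{"claw":0.0854,"offset":[0,0,0],"turn":[0,0,0]},{"claw":0.0854,"offset":[0,0,0],"turn":[0,0,0]}]'

```text
time: 31.92
eef_pos: [429.7, -365.2, 8.7]
eef_rot: [-0.095, 0.995, -0.001, 0.001]
wrist_force: [0.3, -0.3, -0.2]
grip_width: 1.0
gripper_force: 0.0
```

Request:
step_arm --motion '[{"claw":0.0854,"offset":[0,0,-0.003],"turn":[0,0,0]},{"claw":0.0854,"offset":[0,0,-0.002],"turn":[0,0,0]},{"claw":0.0854,"offset":[0,0,0],"turn":[0,0,0]},{"claw":0.0854,"offset":[0,0,0],"turn":[0,0,0]}]'

```text
time: 32.42
eef_pos: [428.9, -364.0, 1.8]
eef_rot: [-0.095, 0.995, 0.0, -0.0]
wrist_force: [0.0, -0.3, 0.2]
grip_width: 1.003
gripper_force: 0.0
```

Request:
step_arm --motion '[{"claw":0.0854,"offset":[0,0,-0.003],"turn":[0,0,0]},{"claw":0.0854,"offset":[0,0,-0.003],"turn":[0,0,0]},{"claw":0.0854,"offset":[0,0,0],"turn":[0,0,0]},{"claw":0.0854,"offset":[0,0,0],"turn":[0,0,0]}]'

```text
time: 32.92
eef_pos: [428.9, -364.0, -4.2]
eef_rot: [-0.095, 0.995, 0.0, -0.0]
wrist_force: [-0.1, -1.1, 0.0]
grip_width: 1.001
gripper_force: 0.0
```

Request:
step_arm --motion '[{"claw":0.072,"offset":[0,0,0],"turn":[0,0,0]},{"claw":0.068,"offset":[0,0,0],"turn":[0,0,0]},{"claw":0.05,"offset":[0,0,0],"turn":[0,0,0]},{"claw":0.05,"offset":[0,0,0],"turn":[0,0,0]},{"claw":0.05,"offset":[0,0,0],"turn":[0,0,0]}]' --force 50

```text
time: 33.55
eef_pos: [428.9, -364.1, -4.2]
eef_rot: [-0.095, 0.995, 0.0, 0.0]
wrist_force: [0.2, -1.2, 0.5]
grip_width: 0.586
gripper_force: 0.0
```

Request:
step_arm --motion '[{"claw":0.0854,"offset":[0,0,0],"turn":[0,0,0]},{"claw":0.0854,"offset":[0,0,0],"turn":[0,0,0]},{"claw":0.0854,"offset":[0,0,-0.003],"turn":[0,0,0]},{"claw":0.0854,"offset":[0,0,-0.002],"turn":[0,0,0]},{"claw":0.0854,"offset":[0,0,0],"turn":[0,0,0]},{"claw":0.0854,"offset":[0,0,0],"turn":[0,0,0]}]'

```text
time: 34.3
eef_pos: [428.9, -364.0, -9.2]
eef_rot: [-0.095, 0.995, 0.0, 0.0]
wrist_force: [-0.7, 1.0, -0.0]
grip_width: 1.001
gripper_force: 0.0
```

Request:
step_arm --motion '[{"claw":0.0854,"offset":[0,0,-0.003],"turn":[0,0,0]},{"claw":0.0854,"offset":[0,0,0],"turn":[0,0,0]},{"claw":0.0854,"offset":[0,0,0],"turn":[0,0,0]}]'

```text
time: 34.67
eef_pos: [428.9, -364.0, -12.3]
eef_rot: [-0.095, 0.995, 0.0, -0.0]
wrist_force: [-1.1, 0.1, 0.6]
grip_width: 1.0
gripper_force: 0.0
```

Request:
step_arm --motion '[{"claw":0.0854,"offset":[0,0,-0.002],"turn":[0,0,0]},{"claw":0.0854,"offset":[0,0,0],"turn":[0,0,0]},{"claw":0.0854,"offset":[0,0,0],"turn":[0,0,0]}]'

```text
time: 35.05
eef_pos: [428.9, -364.0, -14.2]
eef_rot: [-0.095, 0.995, 0.0, 0.0]
wrist_force: [-1.0, -0.5, 0.3]
grip_width: 1.0
gripper_force: 0.0
```

Request:
step_arm --motion '[{"claw":0.055,"offset":[0,0,0],"turn":[0,0,0]},{"claw":0.055,"offset":[0,0,0],"turn":[0,0,0]},{"claw":0.055,"offset":[0,0,0],"turn":[0,0,0]},{"claw":0.055,"offset":[0,0,0],"turn":[0,0,0]}]' --force 40

```text
time: 35.55
eef_pos: [428.9, -364.1, -14.2]
eef_rot: [-0.095, 0.995, 0.0, -0.0]
wrist_force: [-0.3, -0.7, 0.3]
grip_width: 0.645
gripper_force: 0.0
```

Request:
step_arm --motion '[{"claw":0.03,"offset":[0,0,0],"turn":[0,0,0]},{"claw":0.03,"offset":[0,0,0],"turn":[0,0,0]},{"claw":0.03,"offset":[0,0,0],"turn":[0,0,0]},{"claw":0.03,"offset":[0,0,0],"turn":[0,0,0]}]' --force 40

```text
time: 36.05
eef_pos: [428.9, -364.2, -14.1]
eef_rot: [-0.095, 0.995, -0.0, 0.0]
wrist_force: [-0.2, 0.0, 1.6]
grip_width: 0.352
gripper_force: 0.9
```

Request:
step_arm --motion '[{"claw":0.08,"offset":[0,0,0],"turn":[0,0,0]},{"claw":0.08,"offset":[0,0,0],"turn":[0,0,0]},{"claw":0.076,"offset":[0,0,-0.004],"turn":[0,0,0]},{"claw":0.076,"offset":[0,0,-0.003],"turn":[0,0,0]},{"claw":0.076,"offset":[0,0,0],"turn":[0,0,0]},{"claw":0.076,"offset":[0,0,0],"turn":[0,0,0]}]'

```text
time: 36.8
eef_pos: [428.9, -364.0, -21.2]
eef_rot: [-0.095, 0.995, 0.0, -0.0]
wrist_force: [0.3, 0.1, -0.3]
grip_width: 0.887
gripper_force: 0.0
```

Request:
step_arm --motion '[{"claw":0.076,"offset":[0,0,-0.002],"turn":[0,0,0]},{"claw":0.076,"offset":[0,0,-0.002],"turn":[0,0,0]},{"claw":0.055,"offset":[0,0,0],"turn":[0,0,0]},{"claw":0.055,"offset":[0,0,0],"turn":[0,0,0]},{"claw":0.055,"offset":[0,0,0],"turn":[0,0,0]}]'

```text
time: 37.42
eef_pos: [429.0, -364.3, -24.9]
eef_rot: [-0.095, 0.995, -0.0, 0.0]
wrist_force: [-1.0, 1.0, 3.9]
grip_width: 0.731
gripper_force: 44.8
```

Request:
step_arm --motion '[{"claw":0.076,"offset":[0,0,0],"turn":[0,0,0]},{"claw":0.076,"offset":[0,0,-0.002],"turn":[0,0,0]},{"claw":0.076,"offset":[0,0,-0.002],"turn":[0,0,0]},{"claw":0.076,"offset":[0,0,0],"turn":[0,0,0]},{"claw":0.055,"offset":[0,0,0],"turn":[0,0,0]},{"claw":0.055,"offset":[0,0,0],"turn":[0,0,0]},{"claw":0.055,"offset":[0,0,0],"turn":[0,0,0]}]' --force 70

```text
time: 38.3
eef_pos: [429.2, -364.4, -28.6]
eef_rot: [-0.095, 0.995, -0.0, 0.0]
wrist_force: [-1.3, -0.3, 5.9]
grip_width: 0.721
gripper_force: 77.2
```

```bash
python3 - <<'E'
from h import *
s=st(); p=r.read_camera("wrist"); save(p,"c3")
for sc,m in mask(p,"carrier"):
    print(sc,m.sum(),cv2.boundingRect(m))
    if m.sum()>3000:
        q,e1,e2=fitbox(p,m,182,64,12,[429.5,-364.6,1.76]); print(np.round(q,3),e1,e2,"y yaw",90+np.degrees(q[2]),"tool",tool(s,*q[:2]))
lm(p,"cavity0",6)
E
```

```text
t 38.3 pos [ 429.2 -364.4  -28.6] zax [ 0.001 -0.001 -1.   ] yaw of y 100.88 F [-1.3 -0.3  5.9] grip 0.721 77.2
0.92 65249 (216, 78, 213, 370)
[ 429.689 -363.809    1.76    -0.62 ] 0.6300932063916611 2.8536471214008547 y yaw 190.83357678801096 tool [-0.63267788  0.51465346]
cavity0 0.83 [235.9 322.4] [ 391.1 -371.1]
cavity0 0.75 [331.3 324. ] [ 428.9 -363.3]
cavity0 0.7 [416.8 322.5] [ 469.7 -356. ]
```

Request:
step_arm --motion '[{"claw":0.055,"offset":[0,0,0.02],"turn":[0,0,0]},{"claw":0.055,"offset":[0,0,0.04],"turn":[0,0,0]},{"claw":0.055,"offset":[0,0,0.05],"turn":[0,0,0]},{"claw":0.055,"offset":[0,0,0.04],"turn":[0,0,-5]},{"claw":0.055,"offset":[0.02,0.045,0],"turn":[0,0,-8]},{"claw":0.055,"offset":[0.02,0.045,0],"turn":[0,0,-8]},{"claw":0.055,"offset":[0.02,0.045,0],"turn":[0,0,-8]},{"claw":0.055,"offset":[0.01,0.045,0],"turn":[0,0,-8]}]'

```text
time: 39.45
eef_pos: [499.4, -182.4, 121.6]
eef_rot: [0.228, 0.974, 0.0, 0.0]
wrist_force: [0.7, 0.0, -2.7]
grip_width: 0.726
gripper_force: 77.6
```

Request:
step_arm --motion '[{"claw":0.055,"offset":[0.006,0.045,0],"turn":[0,0,-10]},{"claw":0.055,"offset":[0,0.045,0],"turn":[0,0,-10]},{"claw":0.055,"offset":[0,0.045,0],"turn":[0,0,-10]},{"claw":0.055,"offset":[0,0.045,0],"turn":[0,0,-10]},{"claw":0.055,"offset":[0,0.045,0],"turn":[0,0,-10]},{"claw":0.055,"offset":[0,0.016,0],"turn":[0,0,-10]},{"claw":0.055,"offset":[0,0,0],"turn":[0,0,-7.2]},{"claw":0.055,"offset":[0,0,0],"turn":[0,0,0]}]'

```text
time: 40.45
eef_pos: [504.7, 57.2, 121.4]
eef_rot: [0.727, 0.687, 0.0, 0.0]
wrist_force: [0.3, 0.0, -1.8]
grip_width: 0.727
gripper_force: 77.6
```

```bash
python3 - <<'E'
from h import *
s=st(); p=r.read_camera("wrist"); save(p,"c4"); e=s["eef_pos"]; zb=e[2]+28.6
for sc,m in mask(p,"carrier"):
    print(sc,m.sum(),cv2.boundingRect(m))
    if m.sum()>3000:
        q,e1,e2=fitbox(p,m,182,64,12,[e[0],e[1],-.057],z=zb); print(np.round(q,3),e1,e2,"tool",tool(s,*q[:2]))
lm(p,"cavity0",zb+6);lm(p,"rod0",5,4);lm(p,"holder2",45)
E
```

```text
t 40.45 pos [504.7  57.2 121.4] zax [ 0. -0. -1.] yaw of y -3.23 F [ 0.3  0.  -1.8] grip 0.727 77.6
0.8 66757 (216, 73, 213, 375)
[ 5.03309e+02  5.66930e+01 -5.80000e-02 -7.88000e-01] 0.9283898003221557 3.941842177714796 tool [-0.60570716 -1.37790451]
0.48 7751 (262, 49, 128, 111)
[ 5.04299e+02  8.26900e+01 -7.60000e-02  7.01610e+01] 10.311718278639304 27.764514600319195 tool [25.40525786 -1.85684698]
cavity0 0.89 [416.  323.4] [501.5  15.5]
cavity0 0.88 [234.3 321.8] [505.5  95.6]
rod0 0.88 [117.2 323.9] [508.8 130.7]
```

Request:
step_arm --motion '[{"claw":0.055,"offset":[0.0006,0.0002,-0.02],"turn":[0,0,0]},{"claw":0.055,"offset":[0,0,-0.02],"turn":[0,0,0]},{"claw":0.055,"offset":[0,0,-0.013],"turn":[0,0,0]},{"claw":0.055,"offset":[0,0,0],"turn":[0,0,0]},{"claw":0.055,"offset":[0,0,0],"turn":[0,0,0]},{"claw":0.055,"offset":[0,0,0],"turn":[0,0,0]}]'

```text
time: 41.45
eef_pos: [506.0, 57.1, 68.6]
eef_rot: [0.727, 0.686, 0.0, 0.001]
wrist_force: [0.2, 0.0, -2.2]
grip_width: 0.725
gripper_force: 77.6
```

```bash
python3 - <<'E'
from h import *
s=st(); p=r.read_camera("wrist"); save(p,"c5"); e=s["eef_pos"]; zb=e[2]+28.6; print("zb",zb)
g=cv2.cvtColor(p["img"],cv2.COLOR_RGB2GRAY)
ph=np.radians(-3.23); h=np.array([e[0]-np.sin(ph)*75.5,e[1]+np.cos(ph)*75.5,zb+12]); c=proj(p,h)[0]; print("hole px",c, "scale",np.linalg.norm(proj(p,h+[9.5,0,0])[0]-c))
u,v=np.round(c).astype(int)
sub=g[v-34:v+34:3,u-38:u+38:3]; print("\n".join(" ".join(f"{x:3d}" for x in row) for row in sub))
E
```

```text
t 41.45 pos [506.   57.1  68.6] zax [ 0.001 -0.    -1.   ] yaw of y -3.31 F [ 0.2  0.  -2.2] grip 0.725 77.6
zb 97.15048664526648
hole px [325.80359195 126.34831225] scale 30.699959242925605
238 238 239 239 239 239 239 239 239 238 238 240 238 240 238 239 239 238 238 239 237 238 238 239 239 238
238 239 238 238 239 238 238 238 238 238 231 215 217 233 238 239 239 240 238 239 238 239 238 239 239 238
237 239 240 239 239 239 239 212 168 163 137 121 127 157 153 186 233 239 239 238 238 240 239 239 239 238
239 240 239 237 239 232 183 128 116 118 117 119 117 117 121 117 177 186 239 239 239 239 239 239 238 239
239 239 238 239 210 177 112 114 116 116 118 112 113 114 113 110 108 117 182 231 238 239 239 238 238 239
239 237 239 207 171  77 118 121 118 117 116 125 119 115 114 119 116 111 105 196 231 239 238 238 238 239
238 240 234 186  81 111 116 118 119 120 132 207 205 188 189 196 185 187 164 134 197 238 239 238 239 239
238 239 182  98  83 131 127 127 116 128 130 207 208 168 167 189 182 179 181 142 166 220 239 238 239 239
239 233 167  81 101 130 116 114 120 205 203 178 105 116 116 111 106 181 183 1
[... 782 characters left out ...]
 129 114 126 137 181 194 191 193 124 123 101 107  94 116 186 238 239 239 240
239 236 160 112  80  84  78  77 112 130 127 130 143 145 142 135 126 111  81  94 124 209 239 238 239 238
239 238 202 147 108  77  78  80  78  84 124 129 159 184 186 138  91  75  81 122 196 229 237 238 237 237
240 239 238 193 121 107  80  74  79  81  76  74  73  74  85  97  98  99 123 167 217 238 238 236 237 236
239 239 239 235 200 120 110  92 103 107 108 105 103 107 106 113 116 126 165 216 238 240 238 238 238 238
240 238 238 239 232 203 143 113 115 136 141 142 138 142 131 124 124 175 217 237 238 237 237 238 237 238
237 238 238 237 239 236 207 187 147 118 121 117 121 116 121 163 199 225 235 237 237 236 237 236 235 235
```

```bash
python3 - <<'E'
from h import *
p=r.read_camera("wrist"); s=st(); e=s["eef_pos"]; zb=e[2]+28.6
g=cv2.cvtColor(p["img"],cv2.COLOR_RGB2GRAY)
m=cv2.morphologyEx((g[60:200,260:400]<225).astype(np.uint8),cv2.MORPH_CLOSE,np.ones((15,15)))
n,l,stt,cen=cv2.connectedComponentsWithStats(m); k=l[127-60,322-260]; print(stt[k],cen[k]+[260,60])
hp=cen[k]+[260,60]
H=onz(p,hp[::-1],zb+12); print("hole",H); P=onz(p,(126.5,331.5),105); print("tip",P); print("step",onz(p,(92+3*11.3,288+3*13.5),81)); print("tip-hole",(P-H)[:2])
ph=np.radians(-3.3); print("carrier centre",H[0]+np.sin(ph)*76,H[1]-np.cos(ph)*76)
E
```

```text
t 41.55 pos [505.9  57.1  68.4] zax [ 0.001 -0.    -1.   ] yaw of y -3.32 F [-0.1 -0.1 -3.1] grip 0.726 77.6
[  29   35   67   68 3529] [321.94701048 128.822896  ]
hole [509.0245881  131.79577452 109.01645039]
tip [512.10385469 132.10963469 105.        ]
step [511.47069169 131.13466408  81.        ]
tip-hole [3.07926659 0.31386017]
carrier centre 504.64972205004653 55.92179645997136
```

The near hole sits at (509.0,131.8) and the rod at about (511.5–512,131.5) in the same frame, so the carrier needs about +2.5 mm in x.

Request:
step_arm --motion '[{"claw":0.055,"offset":[0.0025,0.0004,0],"turn":[0,0,0]},{"claw":0.055,"offset":[0,0,-0.008],"turn":[0,0,0]},{"claw":0.055,"offset":[0,0,0],"turn":[0,0,0]},{"claw":0.055,"offset":[0,0,0],"turn":[0,0,0]},{"claw":0.055,"offset":[0,0,0],"turn":[0,0,0]}]'

```text
time: 42.18
eef_pos: [508.0, 57.5, 59.9]
eef_rot: [0.727, 0.686, 0.0, 0.0]
wrist_force: [-0.6, 0.2, -2.6]
grip_width: 0.722
gripper_force: 77.5
```

```bash
python3 - <<'E'
from h import *
p=r.read_camera("wrist"); s=st(); e=s["eef_pos"]; zb=e[2]+28.6; print(zb)
g=cv2.cvtColor(p["img"],cv2.COLOR_RGB2GRAY); save(p,"c6")
m=cv2.morphologyEx((g[60:200,260:400]<225).astype(np.uint8),cv2.MORPH_CLOSE,np.ones((15,15)))
n,l,stt,cen=cv2.connectedComponentsWithStats(m); k=l[127-60,322-260]; hp=cen[k]+[260,60]; print(stt[k],hp)
v,u=126,324
sub=g[v-34:v+34:3,u-38:u+38:3]; print("\n".join(" ".join(f"{x:3d}" for x in row) for row in sub))
print("hole",onz(p,hp[::-1],zb+12))
for z in (81,105): print(z,onz(p,(126,324),z),onz(p,(129,327),z)-onz(p,(126,324),z))
lm(p,"rod0",5,4); lm(p,"holder0",45,4)
t=r.read_camera("top"); save(t,"t6"); lm(t,"rod0",5,5); lm(t,"carrier",zb); lm(t,"cavity0",zb+6)
E
```

```text
t 42.23 pos [508.1  57.5  59.9] zax [ 0. -0. -1.] yaw of y -3.32 F [ 0.2  0.1 -3.3] grip 0.725 77.5
88.51749673964537
[  29   35   67   68 3529] [321.98809861 128.82601303]
238 239 238 239 239 238 238 238 237 237 238 238 238 238 238 238 240 239 238 240 239 238 239 239 239 238
238 239 239 239 238 238 240 239 239 240 239 225 205 229 238 239 239 239 238 238 239 240 238 240 239 238
240 238 238 239 239 239 239 238 186 136 125 120 111 128 162 183 196 239 237 238 238 238 239 238 239 238
238 238 239 240 237 239 209 181 108 117 122 117 117 118 121 117 125 180 194 238 238 238 239 238 238 238
239 237 239 239 239 171 150 115 116 118 118 119 118 113 117 119 119 119 150 191 239 238 240 238 239 238
238 238 239 238 184 132 118 128 126 115 113 152 197 197 196 155 139 114 119 127 190 239 238 239 239 239
238 239 239 204 158 119 121 127 117 124 125 155 197 201 204 203 184 144 117 119 174 214 239 239 237 238
240 240 237 145 112 128 123 120 211 210 211 204 204 202 196 197 200 189 142 119 168 167 234 238 239 239
239 239 193 118 117 129 121 119 207 207 208 178 102 100 176 200 196 180 154 126 184 118 211 238
[... 1223 characters left out ...]
2 124 196 222 238 238 238 238 237
239 238 239 239 239 220 197 114 113 110  93  80  83  82  90 119 123 131 203 226 237 236 238 237 237 237
238 239 238 238 239 237 229 203 181 123 119 115 115 123 123 136 187 208 230 237 235 236 236 236 236 235
hole [511.10834023 132.25023032 100.51749674]
81 [511.80352599 132.08422726  81.        ] [ 1.01052683 -1.10305709  0.        ]
105 [511.77537815 133.28805831 105.        ] [ 8.46234391e-01 -9.23720996e-01 -1.42108547e-14]
rod0 0.67 [120.4 318.2] [508.9 131.4]
rod0 0.48 [297.9 324. ] [485.5 -15.5]
rod0 0.38 [279.7 327.7] [521.6 -19.6]
carrier 0.57 [280.  284.1] [503.1  57.4]
cavity0 0.9 [274.6 283.9] [511.9  58.2]
cavity0 0.62 [281.9 303. ] [502.   23.3]
```

Request:
step_arm --motion '[{"claw":0.055,"offset":[0.0006,0,-0.004],"turn":[0,0,0]},{"claw":0.055,"offset":[0,0,-0.003],"turn":[0,0,0]},{"claw":0.055,"offset":[0,0,-0.003],"turn":[0,0,0]},{"claw":0.055,"offset":[0,0,-0.002],"turn":[0,0,0]},{"claw":0.055,"offset":[0,0,0],"turn":[0,0,0]}]'

```text
time: 43.15
eef_pos: [508.5, 57.6, 47.6]
eef_rot: [0.727, 0.686, -0.0, -0.0]
wrist_force: [0.0, 0.3, -3.2]
grip_width: 0.727
gripper_force: 77.6
```

Request:
step_arm --motion '[{"claw":0.055,"offset":[0,0,-0.005],"turn":[0,0,0]},{"claw":0.055,"offset":[0,0,-0.005],"turn":[0,0,0]},{"claw":0.055,"offset":[0,0,-0.005],"turn":[0,0,0]},{"claw":0.055,"offset":[0,0,-0.005],"turn":[0,0,0]},{"claw":0.055,"offset":[0,0,0],"turn":[0,0,0]},{"claw":0.055,"offset":[0,0,0],"turn":[0,0,0]}]'

```text
time: 43.9
eef_pos: [508.7, 57.5, 27.9]
eef_rot: [0.727, 0.686, 0.0, 0.0]
wrist_force: [0.5, 0.0, -2.7]
grip_width: 0.724
gripper_force: 77.6
```

Request:
step_arm --motion '[{"claw":0.055,"offset":[0,0,-0.003],"turn":[0,0,0]},{"claw":0.055,"offset":[0,0,-0.002],"turn":[0,0,0]},{"claw":0.055,"offset":[0,0,0],"turn":[0,0,0]},{"claw":0.055,"offset":[0,0,0],"turn":[0,0,0]}]'

```text
time: 44.4
eef_pos: [508.6, 57.6, 22.8]
eef_rot: [0.727, 0.686, 0.0, 0.0]
wrist_force: [-0.8, 0.5, -2.4]
grip_width: 0.724
gripper_force: 77.6
```

Request:
step_arm --motion '[{"claw":0.055,"offset":[0,0,-0.0012],"turn":[0,0,0]},{"claw":0.055,"offset":[0,0,0],"turn":[0,0,0]},{"claw":0.055,"offset":[0,0,0],"turn":[0,0,0]}]'

```text
time: 44.78
eef_pos: [508.7, 57.5, 22.5]
eef_rot: [0.727, 0.686, 0.0, 0.0]
wrist_force: [-4.2, 0.2, 7.2]
grip_width: 0.723
gripper_force: 78.6
```

Request:
step_arm --motion '[{"claw":0.07,"offset":[0,0,0],"turn":[0,0,0]},{"claw":0.076,"offset":[0,0,0],"turn":[0,0,0]},{"claw":0.08,"offset":[0,0,0.02],"turn":[0,0,0]},{"claw":0.08,"offset":[0,0,0.05],"turn":[0,0,0]},{"claw":0.08,"offset":[0,0,0.06],"turn":[0,0,0]},{"claw":0.08,"offset":[0,0,0.05],"turn":[0,0,0]},{"claw":0.08,"offset":[0,0,0],"turn":[0,0,0]},{"claw":0.08,"offset":[0,0,0],"turn":[0,0,0]}]'

```text
time: 45.78
eef_pos: [508.6, 57.5, 200.9]
eef_rot: [0.727, 0.686, -0.0, -0.0]
wrist_force: [-1.1, -0.7, -1.2]
grip_width: 0.937
gripper_force: 0.0
```

```bash
python3 - <<'E'
from h import *
p=r.read_camera("wrist"); s=st(); e=s["eef_pos"]; save(p,"c7")
for sc,m in mask(p,"carrier",thr=150):
    if m.sum()>3000: q,e1,e2=fitbox(p,m,182,64,12,[506,57,-.057],z=51); print(sc,np.round(q,3),e1,e2,"tool",tool(s,*q[:2]))
lm(p,"carrier",51);lm(p,"cavity0",57);lm(p,"pellet0",0);lm(p,"rod0",5,4)
t=r.read_camera("top"); lm(t,"pellet0",0); lm(t,"cover",0); lm(t,"carrier",51); lm(t,"rod0",5,5)
for d in r.search_frame(t,"pellet0"): print(d)
E
```

```text
t 45.83 pos [508.1  57.6 200.2] zax [-0.002  0.    -1.   ] yaw of y -3.32 F [0.3 0.1 0.1] grip 0.938 0.0
0.88 [ 5.06238e+02  5.75500e+01 -6.00000e-02 -2.56400e+00] 0.50679759702499 1.09831996755719 tool [-0.17985257 -1.83351504]
carrier 0.62 [211.7 319.5] [504.8  55.7]
cavity0 0.9 [213.2 323.3] [507.9  55.8]
cavity0 0.85 [261.1 325.5] [507.4  14.2]
cavity0 0.82 [165.5 323.7] [510.5  94.1]
pellet0 0.71 [182. 437.] [615.   64.5]
pellet0 0.52 [326.4 454.4] [638.6 -91.2]
rod0 0.94 [113.7 317.3] [507.2 132. ]
pellet0 0.62 [223.5 369.3] [644.  -93.9]
pellet0 0.47 [230.7 290.4] [614.9  64.2]
cover 0.82 [317.1 412.4] [ 464.3 -189.2]
carrier 0.57 [281.3 285.9] [505.7  57.5]
rod0 0.66 [284.8 304.4] [507.6  25. ]
rod0 0.64 [282.2 326.4] [516.5 -17.5]
rod0 0.56 [297.7 322.5] [485.7 -12.5]
{'extent': [277.2, 264.2, 58.3, 37.7], 'score': 0.52}
{'extent': [361.0, 215.5, 17.7, 19.0], 'score': 0.45}
```

Pellet A is now at (615,64), so it has been knocked from (650,27). I'll squeeze it along y, then along x, so that it is centred both ways.

Request:
step_arm --motion '[{"claw":0.065,"offset":[0.03,0.002,0],"turn":[0,0,10]},{"claw":0.065,"offset":[0.03,0.002,0],"turn":[0,0,10]},{"claw":0.065,"offset":[0.03,0.002,0],"turn":[0,0,10]},{"claw":0.065,"offset":[0.018,0.001,-0.02],"turn":[0,0,10]},{"claw":0.065,"offset":[0,0,-0.02],"turn":[0,0,10]},{"claw":0.065,"offset":[0,0,-0.02],"turn":[0,0,10]},{"claw":0.065,"offset":[0,0,-0.02],"turn":[0,0,10]},{"claw":0.065,"offset":[0,0,-0.02],"turn":[0,0,10]}]'

```text
time: 47.38
eef_pos: [616.6, 64.5, 100.8]
eef_rot: [0.113, 0.994, 0.0, -0.0]
wrist_force: [0.9, 0.5, 0.1]
grip_width: 0.758
gripper_force: 0.0
```

Request:
step_arm --motion '[{"claw":0.065,"offset":[0,0,-0.03],"turn":[0,0,10]},{"claw":0.065,"offset":[0,0,0],"turn":[0,0,0]},{"claw":0.065,"offset":[0,0,0],"turn":[0,0,0]}]'

```text
time: 47.75
eef_pos: [617.0, 64.5, 72.7]
eef_rot: [0.031, 1.0, 0.0, 0.0]
wrist_force: [-0.5, 0.4, -0.5]
grip_width: 0.76
gripper_force: 0.0
```

```bash
python3 - <<'E'
from h import *
p=r.read_camera("wrist"); s=st(); lm(p,"pellet0",0)
for d in r.trace(p,"pellet0")[:2]:
    m=cv2.moments(d["region"].astype(np.uint8)); print(d["score"],m["m00"],onz(p,(m["m01"]/m["m00"],m["m10"]/m["m00"]),8))
E
```

```text
t 47.8 pos [617.4  64.5  73.2] zax [ 0.002 -0.    -1.   ] yaw of y 86.5 F [ 0.5 -0.6 -0.3] grip 0.762 0.0
pellet0 0.94 [233.8 316.2] [612.1  61.3]
pellet0 0.57 [285.  91.] [638.7 -92.6]
0.72 2218.0 [613.55211459  61.72489427   8.        ]
```

Request:
step_arm --motion '[{"claw":0.065,"offset":[-0.0027,-0.0027,-0.045],"turn":[0,0,0]},{"claw":0.065,"offset":[0,0,-0.045],"turn":[0,0,0]},{"claw":0.065,"offset":[0,0,0],"turn":[0,0,0]},{"claw":0.065,"offset":[0,0,0],"turn":[0,0,0]},{"claw":0.02,"offset":[0,0,0],"turn":[0,0,0]},{"claw":0.02,"offset":[0,0,0],"turn":[0,0,0]},{"claw":0.02,"offset":[0,0,0],"turn":[0,0,0]}]' --force 30

```text
time: 48.78
eef_pos: [615.3, 61.8, -16.3]
eef_rot: [0.029, 1.0, -0.0, 0.001]
wrist_force: [-1.9, -0.1, 7.2]
grip_width: 0.351
gripper_force: 29.0
```

Request:
step_arm --motion '[{"claw":0.06,"offset":[0,0,0],"turn":[0,0,0]},{"claw":0.06,"offset":[0,0,0],"turn":[0,0,0]},{"claw":0.06,"offset":[0,0,0],"turn":[0,0,-10]},{"claw":0.06,"offset":[0,0,0],"turn":[0,0,-10]},{"claw":0.06,"offset":[0,0,0],"turn":[0,0,-10]},{"claw":0.06,"offset":[0,0,0],"turn":[0,0,-10]},{"claw":0.06,"offset":[0,0,0],"turn":[0,0,-10]},{"claw":0.06,"offset":[0,0,0],"turn":[0,0,-10]}]'

```text
time: 49.78
eef_pos: [613.7, 61.9, -18.6]
eef_rot: [0.527, 0.85, -0.0, -0.0]
wrist_force: [0.2, 0.5, -0.1]
grip_width: 0.701
gripper_force: 0.0
```

Request:
step_arm --motion '[{"claw":0.06,"offset":[0,0,0],"turn":[0,0,-10]},{"claw":0.06,"offset":[0,0,0],"turn":[0,0,-10]},{"claw":0.06,"offset":[0,0,0],"turn":[0,0,-9.8]},{"claw":0.06,"offset":[0,0,0],"turn":[0,0,0]},{"claw":0.02,"offset":[0,0,0],"turn":[0,0,0]},{"claw":0.02,"offset":[0,0,0],"turn":[0,0,0]},{"claw":0.02,"offset":[0,0,0],"turn":[0,0,0]},{"claw":0.02,"offset":[0,0,0],"turn":[0,0,0]}]'

```text
time: 50.78
eef_pos: [614.0, 61.9, -18.2]
eef_rot: [0.726, 0.688, 0.0, 0.0]
wrist_force: [-1.2, -1.4, 2.2]
grip_width: 0.352
gripper_force: 29.6
```

Request:
step_arm --motion '[{"claw":0.02,"offset":[0,0,0.05],"turn":[0,0,0]},{"claw":0.02,"offset":[0,0,0.05],"turn":[0,0,0]},{"claw":0.02,"offset":[-0.03,-0.001,0],"turn":[0,0,0]},{"claw":0.02,"offset":[-0.04,-0.002,0],"turn":[0,0,0]},{"claw":0.02,"offset":[-0.036,-0.002,0],"turn":[0,0,0]},{"claw":0.02,"offset":[0,0,-0.025],"turn":[0,0,0]},{"claw":0.02,"offset":[0,0,0],"turn":[0,0,0]},{"claw":0.02,"offset":[0,0,0],"turn":[0,0,0]}]'

```text
time: 51.78
eef_pos: [508.2, 56.8, 57.1]
eef_rot: [0.726, 0.688, 0.0, 0.0]
wrist_force: [0.3, 0.5, -1.4]
grip_width: 0.348
gripper_force: 29.9
```

```bash
python3 - <<'E'
from h import *
p=r.read_camera("wrist"); s=st(); e=s["eef_pos"]; zb=e[2]+18.2; print(zb); save(p,"c8"); lm(p,"pellet0",zb); lm(p,"cavity0",57)
g=cv2.cvtColor(p["img"],cv2.COLOR_RGB2GRAY)
c=proj(p,[508.6-1.8,56.5,63])[0]; print(c, [proj(p,[506.8+dx,56.5+dy,63])[0].round() for dx,dy in((-17.5,0),(17.5,0),(0,17.5),(0,-17.5))])
u,v=np.round(c).astype(int)
sub=g[v-72:v+40:5,u-80:u+85:5]; print("\n".join(f"{v-72+5*i} "+" ".join(f"{x:3d}" for x in row) for i,row in enumerate(sub)))
E
```

```text
t 51.83 pos [508.5  56.8  57.3] zax [ 0.001 -0.    -1.   ] yaw of y -3.11 F [ 0.2 -0.9 -0.7] grip 0.353 29.9
75.54104936662085
pellet0 0.75 [307.3 324.6] [508.   57.6]
cavity0 0.57 [211.1 325.2] [510.3  94.5]
cavity0 0.56 [364.1 325.1] [506.1  15.8]
cavity0 0.32 [289.4 322.3] [507.  57.]
[321.95845028 296.32425396] [array([283., 298.]), array([361., 294.]), array([320., 260.]), array([324., 330.])]
224  46  86 236 237 236 236 235 238 209 167 237 233 235 234 235 236 234 235 233 236 233 233 232 226 161 229 230 233 234 230 230 231  47
229  79  63 235 237 238 235 235 237 234 154 212 230 233 233 233 235 233 235 231 235 232 232 230 170 213 230 230 234 233 230 230 230  47
234 112  50 237 237 236 238 234 236 235 214 109 209 233 234 234 235 233 234 233 236 233 233 211 190 231 230 232 234 234 229 230 230  42
239 123  44 234 237 235 235 233 236 231 225 187 109 196 227 225 229 232 233 232 234 232 157 160 228 231 229 232 234 230 228 229 226  39
244 125  40 234 237 236 233 226 228 225 221 219 198 132 115 210 224 221 225 230 155 120 195 228 229 231 228 231 233 232 228 228 209  42
249 125  42 225 22
[... 1729 characters left out ...]
 143 162 162  23  14
314  26  37  23  30  74  82  86  31  32 102  37  40  38  33  42  35  36  34  35  38  37  32  36 105  28  30  85  83  85  29  29  23  14
319  20  29  34  31  83  85  82  28  27 105  37  35  32  38  36  36  36  30  31  34  35  38  36 107  27  31  85  82  86  34  33  28  19
324  20  32  28  28  81  83  84  31  24  93  35  37  35  39  36  38  37  35  33  32  34  40  33  81  28  29  85  85  83  31  30  30  20
329  28  29  30  45  84  79  76  28  27  91  31  33  34  37  36  35  37  36  35  34  39  32  35  85  24  28  68  85  84  63  34  28  25
334  25  27  30  83  84  83  25  22  29 114  43  38  38  42  40  34  36  42  32  38  33  35  31 103  29  24  31  84  84  82  28  26  25
```

```bash
python3 - <<'E'
from h import *
p=r.read_camera("wrist"); s=st(); e=s["eef_pos"]; zb=e[2]+18.2
g=cv2.cvtColor(p["img"],cv2.COLOR_RGB2GRAY).astype(float)
print("col326-330",[(v,int(g[v,326:331].mean())) for v in range(236,262)])
print("up", [(v,int(g[v,322:327].mean())) for v in range(130,190,1) if g[v,322:327].mean()<215])
xs=[]
for v in (150,170,190,210):
    row=cv2.GaussianBlur(g[v-1:v+2],(1,3),0).mean(0); d=np.diff(row); a=150+np.argmax(d[150:300]); b=330+np.argmin(d[330:480]); A=onz(p,(v,a+.5),63);B=onz(p,(v,b+.5),63); xs.append([a,b,*(A+B)[:2]/2,np.hypot(*(A-B)[:2])])
print(np.round(xs,1))
# pellet outline columns just below pad tips
for v in (305,310,315,320): 
    print(v,[int(x) for x in g[v,275:375:2]])
E
```

```text
t 51.98 pos [508.5  56.8  57.2] zax [ 0.001 -0.    -1.   ] yaw of y -3.11 F [ 0.5 -0.1 -1.2] grip 0.352 29.9
col326-330 [(236, 233), (237, 233), (238, 233), (239, 234), (240, 233), (241, 233), (242, 228), (243, 226), (244, 226), (245, 189), (246, 135), (247, 120), (248, 120), (249, 158), (250, 187), (251, 195), (252, 204), (253, 213), (254, 214), (255, 214), (256, 214), (257, 214), (258, 214), (259, 212), (260, 183), (261, 187)]
up [(130, 202), (131, 201), (132, 199), (133, 195), (134, 180), (135, 143), (136, 105), (137, 98), (138, 96), (139, 93), (140, 109), (141, 161), (142, 193), (143, 192), (144, 186), (145, 159), (146, 135), (147, 154), (148, 171), (149, 196), (168, 176), (169, 183)]
[[242.  402.  511.  121.3  64.3]
 [228.  401.  507.5 113.5  70.6]
 [244.  400.  510.1 105.   64.6]
 [245.  399.  509.6  96.5  64.8]]
305 [87, 74, 30, 34, 35, 66, 81, 94, 107, 108, 102, 49, 40, 44, 40, 36, 41, 36, 37, 38, 36, 37, 37, 40, 40, 38, 40, 37, 40, 38, 35, 33, 34, 39, 40, 39, 50, 106, 108, 107, 99, 77, 71, 30, 38, 35, 69, 85, 85, 85]
310 [86, 43, 36, 35, 36, 79, 102, 106, 101, 45, 36, 34, 37, 35, 38, 36, 36, 35, 40, 36, 37, 38, 37, 37, 34, 40, 38, 36, 37, 37, 40, 40, 41, 37, 35, 34, 37, 37, 39, 102, 103, 105, 76, 29, 31, 31, 31, 84, 83, 83]
315 [74, 33, 35, 34, 54, 103, 104, 91, 39, 38, 40, 35, 36, 37, 37, 34, 36, 34, 39, 38, 35, 40, 38, 34, 36, 38, 30, 40, 39, 38, 36, 32, 38, 37, 38, 40, 38, 41, 36, 37, 88, 105, 104, 60, 20, 28, 29, 65, 87, 85]
320 [26, 31, 27, 28, 50, 109, 101, 35, 36, 40, 34, 37, 35, 39, 38, 31, 34, 40, 39, 39, 37, 33, 33, 36, 38, 34, 29, 34, 38, 33, 36, 34, 35, 36, 36, 39, 35, 39, 38, 30, 38, 96, 105, 63, 30, 31, 27, 27, 84, 87]
```

```bash
python3 - <<'E'
from h import *
p=r.read_camera("wrist"); s=st(); e=s["eef_pos"]; zb=e[2]+18.2
for v,off,z in ((252,22.5,63),(245.3,22.5,57),(168.5,57.5,63)):
    X=onz(p,(v,326),z); print(v,X,"centre y",X[1]-off*np.cos(.056))
g=cv2.cvtColor(p["img"],cv2.COLOR_RGB2GRAY).astype(float)
print([(v,int(g[v,318:327].mean())) for v in range(288,345,1)])
for v in(298,301): print(onz(p,(v,322),zb+14),onz(p,(v,322),zb))
print("tcp axis", proj(p,[[e[0],e[1]+d,zb+h] for d in(0,16) for h in (0,14)]))
E
```

```text
t 52.02 pos [508.4  56.8  57.1] zax [ 0.001 -0.    -1.   ] yaw of y -3.11 F [-0.4  0.  -0.7] grip 0.349 29.9
252 [510.00515706  77.67144562  63.        ] centre y 55.2067164049314
245.3 [510.11137864  78.6201595   57.        ] centre y 56.155430278013114
168.5 [511.90954852 113.81679386  63.        ] centre y 56.40693029942131
[(288, 86), (289, 92), (290, 106), (291, 108), (292, 107), (293, 105), (294, 106), (295, 71), (296, 46), (297, 40), (298, 41), (299, 40), (300, 40), (301, 39), (302, 39), (303, 38), (304, 39), (305, 37), (306, 39), (307, 37), (308, 39), (309, 38), (310, 37), (311, 37), (312, 37), (313, 36), (314, 36), (315, 37), (316, 36), (317, 35), (318, 37), (319, 36), (320, 37), (321, 34), (322, 35), (323, 35), (324, 35), (325, 35), (326, 34), (327, 33), (328, 34), (329, 35), (330, 35), (331, 35), (332, 34), (333, 34), (334, 34), (335, 41), (336, 40), (337, 40), (338, 42), (339, 41), (340, 41), (341, 41), (342, 41), (343, 41), (344, 40)]
[507.78300203  68.99579699  89.27668038] [507.3827618   61.84826983  75.27668038]
[507.71218542  67.72705966  89.27668038] [507.30469039  60.44955688  75.27668038]
tcp axis [[325.01680788 308.60302449]
 [325.26823066 325.99518369]
 [322.93555322 273.87388683]
 [323.01421801 288.85648387]]
```

Request:
step_arm --motion '[{"claw":0.02,"offset":[0,-0.0003,-0.006],"turn":[0,0,0]},{"claw":0.02,"offset":[0,0,-0.005],"turn":[0,0,0]},{"claw":0.02,"offset":[0,0,-0.004],"turn":[0,0,0]},{"claw":0.02,"offset":[0,0,-0.002],"turn":[0,0,0]},{"claw":0.02,"offset":[0,0,0],"turn":[0,0,0]},{"claw":0.02,"offset":[0,0,0],"turn":[0,0,0]}]'

```text
time: 52.78
eef_pos: [508.0, 56.5, 39.7]
eef_rot: [0.726, 0.688, 0.0, 0.0]
wrist_force: [-0.6, -0.3, -0.1]
grip_width: 0.349
gripper_force: 29.9
```

Request:
step_arm --motion '[{"claw":0.02,"offset":[0,0,-0.0005],"turn":[0,0,0]},{"claw":0.04,"offset":[0,0,0],"turn":[0,0,0]},{"claw":0.05,"offset":[0,0,0],"turn":[0,0,0]},{"claw":0.05,"offset":[0,0,0.02],"turn":[0,0,0]},{"claw":0.05,"offset":[0,0,0.05],"turn":[0,0,0]},{"claw":0.05,"offset":[0,0,0.05],"turn":[0,0,0]},{"claw":0.05,"offset":[0,0,0],"turn":[0,0,0]},{"claw":0.05,"offset":[0,0,0],"turn":[0,0,0]}]'

```text
time: 53.78
eef_pos: [507.8, 56.5, 158.6]
eef_rot: [0.726, 0.688, -0.0, -0.0]
wrist_force: [-0.1, 0.1, -1.8]
grip_width: 0.589
gripper_force: 0.0
```

```bash
python3 - <<'E'
from h import *
p=r.read_camera("wrist"); s=st(); save(p,"c9"); lm(p,"pellet0",57); lm(p,"pellet0",0); lm(p,"cavity0",57); lm(p,"carrier",51)
for d in r.trace(p,"pellet0")[:3]:
    m=cv2.moments(d["region"].astype(np.uint8)); print(d["score"],d["extent"],m["m00"],onz(p,(m["m01"]/m["m00"],m["m10"]/m["m00"]),69))
g=cv2.cvtColor(p["img"],cv2.COLOR_RGB2GRAY); print("expected rim",[proj(p,[507.2+16*a,56.3+16*b,71])[0].round(1).tolist() for a,b in((-1,0),(1,0),(0,1),(0,-1))])
E
```

```text
t 53.83 pos [507.4  56.6 157.9] zax [-0.001  0.    -1.   ] yaw of y -3.12 F [-0.5  0.2  0.2] grip 0.587 0.0
pellet0 0.87 [349.2 469.3] [617.4 -51.5]
pellet0 0.7 [226.7 323.8] [507.6  56.3]
pellet0 0.49 [281.  324.8] [506.   14.4]
pellet0 0.87 [349.2 469.3] [639.8 -91.5]
pellet0 0.7 [226.7 323.8] [506.8  39. ]
pellet0 0.49 [281.  324.8] [504.9 -11.8]
cavity0 0.71 [171.9 324.7] [510.3  94.9]
cavity0 0.66 [280.7 324.6] [505.9  14.6]
cavity0 0.24 [114.6 320.3] [509.4 132.3]
0.7 [303.1, 204.1, 42.7, 48.1] 1753.0 [506.91951724  58.12874167  69.        ]
0.67 [452.4, 334.8, 37.5, 38.5] 1062.0 [614.9648615  -48.52332444  69.        ]
expected rim [[299.6, 234.1], [347.1, 231.5], [322.0, 209.8], [324.6, 255.0]]
```

Request:
step_arm --motion '[{"claw":0.065,"offset":[0.017,-0.0185,0],"turn":[0,0,10]},{"claw":0.065,"offset":[0.017,-0.0185,0],"turn":[0,0,10]},{"claw":0.065,"offset":[0.017,-0.0185,0],"turn":[0,0,10]},{"claw":0.065,"offset":[0.017,-0.0185,0],"turn":[0,0,10]},{"claw":0.065,"offset":[0.017,-0.0185,0],"turn":[0,0,10]},{"claw":0.065,"offset":[0.017,-0.0185,-0.02],"turn":[0,0,10]},{"claw":0.065,"offset":[0.017,-0.0185,-0.02],"turn":[0,0,10]},{"claw":0.065,"offset":[0.0144,-0.0188,-0.02],"turn":[0,0,10]}]'

```text
time: 55.08
eef_pos: [641.6, -92.3, 97.8]
eef_rot: [0.111, 0.994, 0.0, -0.0]
wrist_force: [0.5, 0.8, 0.4]
grip_width: 0.764
gripper_force: 0.0
```

Request:
step_arm --motion '[{"claw":0.065,"offset":[0,0,-0.03],"turn":[0,0,9.6]},{"claw":0.065,"offset":[0,0,0],"turn":[0,0,0]},{"claw":0.065,"offset":[0,0,0],"turn":[0,0,0]}]'

```text
time: 55.45
eef_pos: [641.5, -91.6, 70.0]
eef_rot: [0.032, 0.999, -0.0, 0.0]
wrist_force: [-1.4, 0.2, 0.5]
grip_width: 0.758
gripper_force: 0.0
```

```bash
python3 - <<'E'
from h import *
p=r.read_camera("wrist"); s=st(); lm(p,"pellet0",0)
for d in r.trace(p,"pellet0")[:2]:
    m=cv2.moments(d["region"].astype(np.uint8)); print(d["score"],m["m00"],onz(p,(m["m01"]/m["m00"],m["m10"]/m["m00"]),8))
E
```

```text
t 55.5 pos [641.9 -91.8  70.6] zax [ 0.002 -0.001 -1.   ] yaw of y 86.33 F [ 0.8  0.1 -0. ] grip 0.761 0.0
pellet0 0.91 [238.  317.9] [638.5 -93.9]
0.58 2314.0 [639.8043676  -93.04920642   8.        ]
```

Request:
step_arm --motion '[{"claw":0.065,"offset":[-0.0007,-0.0015,-0.045],"turn":[0,0,0]},{"claw":0.065,"offset":[0,0,-0.0435],"turn":[0,0,0]},{"claw":0.065,"offset":[0,0,0],"turn":[0,0,0]},{"claw":0.065,"offset":[0,0,0],"turn":[0,0,0]},{"claw":0.02,"offset":[0,0,0],"turn":[0,0,0]},{"claw":0.02,"offset":[0,0,0],"turn":[0,0,0]},{"claw":0.02,"offset":[0,0,0],"turn":[0,0,0]},{"claw":0.02,"offset":[0,0,0],"turn":[0,0,0]}]' --force 30

```text
time: 56.6
eef_pos: [641.9, -93.7, -17.3]
eef_rot: [0.031, 1.0, -0.0, 0.001]
wrist_force: [-1.2, 1.0, 7.1]
grip_width: 0.353
gripper_force: 29.0
```

Request:
step_arm --motion '[{"claw":0.06,"offset":[0,0,0],"turn":[0,0,0]},{"claw":0.06,"offset":[0,0,0],"turn":[0,0,0]},{"claw":0.06,"offset":[0,0,0],"turn":[0,0,-10]},{"claw":0.06,"offset":[0,0,0],"turn":[0,0,-10]},{"claw":0.06,"offset":[0,0,0],"turn":[0,0,-10]},{"claw":0.06,"offset":[0,0,0],"turn":[0,0,-10]},{"claw":0.06,"offset":[0,0,0],"turn":[0,0,-10]},{"claw":0.06,"offset":[0,0,0],"turn":[0,0,-10]}]'

```text
time: 57.6
eef_pos: [640.4, -93.2, -19.6]
eef_rot: [0.529, 0.849, 0.0, -0.0]
wrist_force: [-0.5, -0.3, -0.3]
grip_width: 0.704
gripper_force: 0.0
```

Request:
step_arm --motion '[{"claw":0.06,"offset":[0,0,0],"turn":[0,0,-10]},{"claw":0.06,"offset":[0,0,0],"turn":[0,0,-10]},{"claw":0.06,"offset":[0,0,0],"turn":[0,0,-9.6]},{"claw":0.06,"offset":[0,0,0],"turn":[0,0,0]},{"claw":0.02,"offset":[0,0,0],"turn":[0,0,0]},{"claw":0.02,"offset":[0,0,0],"turn":[0,0,0]},{"claw":0.02,"offset":[0,0,0],"turn":[0,0,0]},{"claw":0.02,"offset":[0,0,0],"turn":[0,0,0]}]'

```text
time: 58.6
eef_pos: [640.7, -93.3, -19.2]
eef_rot: [0.726, 0.688, 0.0, 0.0]
wrist_force: [-0.7, -0.4, 2.7]
grip_width: 0.352
gripper_force: 29.7
```

Request:
step_arm --motion '[{"claw":0.02,"offset":[0,0,0.05],"turn":[0,0,0]},{"claw":0.02,"offset":[0,0,0.06],"turn":[0,0,0]},{"claw":0.02,"offset":[-0.0325,0.0475,0.03],"turn":[0,0,0]},{"claw":0.02,"offset":[-0.0325,0.0475,0],"turn":[0,0,0]},{"claw":0.02,"offset":[-0.0325,0.0475,0],"turn":[0,0,0]},{"claw":0.02,"offset":[-0.0328,0.0472,0],"turn":[0,0,0]},{"claw":0.02,"offset":[0,0,-0.03],"turn":[0,0,0]},{"claw":0.02,"offset":[0,0,-0.035],"turn":[0,0,0]}]'

```text
time: 59.6
eef_pos: [511.9, 95.4, 54.4]
eef_rot: [0.725, 0.688, 0.001, 0.001]
wrist_force: [-0.1, -0.1, -1.6]
grip_width: 0.35
gripper_force: 29.9
```

Request:
step_arm --motion '[{"claw":0.02,"offset":[0,0,0],"turn":[0,0,0]},{"claw":0.02,"offset":[0,0,0],"turn":[0,0,0]},{"claw":0.02,"offset":[0,0,0],"turn":[0,0,0]}]'

```text
time: 59.98
eef_pos: [512.7, 94.5, 56.1]
eef_rot: [0.726, 0.688, 0.001, 0.001]
wrist_force: [0.4, 0.0, -0.2]
grip_width: 0.35
gripper_force: 30.0
```

```bash
python3 - <<'E'
from h import *
p=r.read_camera("wrist"); s=st(); e=s["eef_pos"]; zb=e[2]+19.2; print(zb); save(p,"c10"); lm(p,"pellet0",zb,2); lm(p,"cavity0",57)
g=cv2.cvtColor(p["img"],cv2.COLOR_RGB2GRAY).astype(float)
print("tcp axis", proj(p,[[e[0],e[1]+d,zb+h] for d in(0,16) for h in (0,14)]).round(1).tolist())
for v in (314,318,322): print(v,[int(x) for x in g[v,270:380:2]])
print([(v,int(g[v,318:327].mean())) for v in range(276,300)])
for v in (225,240,255,262):
    d=np.diff(g[v-1:v+2].mean(0)); a=150+np.argmax(d[150:300]); b=330+np.argmin(d[330:480]); A=onz(p,(v,a+.5),63);B=onz(p,(v,b+.5),63); print(a,b,(A+B)[:2]/2,np.hypot(*(A-B)[:2]))
c=proj(p,[[508.4+.8,96.4+17.5,63]])[0]; print("far rim cav2",c,[(v,int(g[v,318:330].mean())) for v in range(int(c[1])-12,int(c[1])+14)])
E
```

```text
t 60.02 pos [512.6  94.5  56. ] zax [ 0.002 -0.    -1.   ] yaw of y -3.13 F [0.5 0.6 0.3] grip 0.354 30.0
75.17004316802515
pellet0 0.78 [310.4 320.6] [510.6  94.2]
pellet0 0.67 [360.  319.9] [508.9  69.6]
cavity0 0.81 [289.7 316.5] [508.8  95.1]
cavity0 0.62 [423.9 319.6] [505.6  16.5]
tcp axis [[325.1, 309.7], [325.5, 327.3], [323.0, 274.8], [323.2, 290.0]]
314 [98, 97, 91, 39, 35, 36, 36, 69, 107, 110, 102, 43, 42, 36, 41, 42, 39, 37, 42, 41, 37, 38, 37, 42, 41, 38, 37, 42, 37, 38, 40, 39, 36, 37, 32, 39, 35, 38, 39, 33, 39, 40, 90, 114, 106, 85, 33, 25, 29, 29, 87, 87, 87, 90, 88]
318 [95, 91, 83, 35, 33, 32, 33, 108, 114, 109, 44, 42, 39, 42, 38, 39, 36, 38, 42, 38, 33, 39, 37, 39, 35, 42, 41, 36, 36, 36, 37, 35, 33, 36, 37, 39, 35, 39, 33, 37, 33, 33, 37, 97, 109, 105, 33, 29, 33, 27, 70, 87, 86, 86, 86]
322 [91, 92, 40, 33, 37, 32, 38, 114, 111, 63, 40, 41, 36, 33, 33, 38, 36, 36, 32, 37, 38, 39, 37, 34, 38, 36, 32, 36, 37, 34, 39, 38, 35, 37, 42, 38, 39, 33, 36, 39, 32, 36, 31, 53, 110, 110, 39, 31, 28, 27, 32, 88, 88, 88, 87]
[(276, 146), (277, 122), (278, 99), (279, 93), (280, 92), (281, 91), (282, 91), (283, 90), (284, 91), (285, 89), (286, 92), (287, 90), (288, 90), (289, 89), (290, 90), (291, 93), (292, 107), (293, 113), (294, 113), (295, 112), (296, 112), (297, 76), (298, 47), (299, 43)]
241 393 [511.24630615 128.09484656] 64.24040472701529
242 393 [511.06152424 121.3965155 ] 64.61717564306673
243 392 [510.65469084 114.53969092] 64.57718880012612
244 391 [510.46111775 111.27918478] 64.09453465760363
far rim cav2 [314.74219947 256.58212873] [(244, 126), (245, 132), (246, 136), (247, 140), (248, 147), (249, 150), (250, 161), (251, 168), (252, 173), (253, 177), (254, 180), (255, 187), (256, 189), (257, 186), (258, 213), (259, 226), (260, 228), (261, 228), (262, 218), (263, 212), (264, 212), (265, 218), (266, 173), (267, 146), (268, 147), (269, 146)]
```

Request:
step_arm --motion '[{"claw":0.02,"offset":[-0.002,0.0021,0],"turn":[0,0,0]},{"claw":0.02,"offset":[0,0,0],"turn":[0,0,0]},{"claw":0.02,"offset":[0,0,0],"turn":[0,0,0]}]'

```text
time: 60.5
eef_pos: [509.5, 96.8, 54.5]
eef_rot: [0.726, 0.688, 0.0, 0.0]
wrist_force: [0.1, -0.4, 0.1]
grip_width: 0.355
gripper_force: 30.0
```

Request:
step_arm --motion '[{"claw":0.02,"offset":[0.0009,0,0],"turn":[0,0,0]},{"claw":0.02,"offset":[0,0,-0.004],"turn":[0,0,0]},{"claw":0.02,"offset":[0,0,-0.004],"turn":[0,0,0]},{"claw":0.02,"offset":[0,0,0],"turn":[0,0,0]},{"claw":0.02,"offset":[0,0,0],"turn":[0,0,0]}]'

```text
time: 61.12
eef_pos: [510.4, 96.8, 46.4]
eef_rot: [0.726, 0.688, -0.0, 0.0]
wrist_force: [-0.3, -0.0, 0.0]
grip_width: 0.352
gripper_force: 30.0
```

```bash
python3 - <<'E'
from h import *
p=r.read_camera("wrist"); s=st(); e=s["eef_pos"]; zb=e[2]+19.2; print(zb)
g=cv2.cvtColor(p["img"],cv2.COLOR_RGB2GRAY).astype(float)
for v in (225,240,255):
    d=np.diff(g[v-1:v+2].mean(0)); a=150+np.argmax(d[150:300]); b=330+np.argmin(d[330:480]); A=onz(p,(v,a+.5),63);B=onz(p,(v,b+.5),63); print((A+B)[:2]/2,np.hypot(*(A-B)[:2]))
E
```

```text
t 61.17 pos [510.4  96.8  46.6] zax [ 0.  0. -1.] yaw of y -3.12 F [-0.   0.2 -0.6] grip 0.352 30.0
65.7505497396119
[511.59804299 133.19276695] 64.37205409900189
[511.25398937 126.90479682] 64.37222181986313
[510.90124388 120.45662223] 64.38091094218971
```

Request:
step_arm --motion '[{"claw":0.02,"offset":[0,0,-0.003],"turn":[0,0,0]},{"claw":0.02,"offset":[0,0,-0.003],"turn":[0,0,0]},{"claw":0.02,"offset":[0,0,-0.002],"turn":[0,0,0]},{"claw":0.02,"offset":[0,0,0],"turn":[0,0,0]},{"claw":0.02,"offset":[0,0,0],"turn":[0,0,0]}]'

```text
time: 61.8
eef_pos: [510.4, 96.8, 38.5]
eef_rot: [0.726, 0.688, 0.0, 0.0]
wrist_force: [0.4, -0.0, 1.2]
grip_width: 0.353
gripper_force: 30.0
```

Request:
step_arm --motion '[{"claw":0.02,"offset":[0,0,-0.0005],"turn":[0,0,0]},{"claw":0.04,"offset":[0,0,0],"turn":[0,0,0]},{"claw":0.05,"offset":[0,0,0],"turn":[0,0,0]},{"claw":0.05,"offset":[0,0,0.02],"turn":[0,0,0]},{"claw":0.05,"offset":[0,0,0.06],"turn":[0,0,0]},{"claw":0.05,"offset":[-0.002,-0.02,0.06],"turn":[0,0,0]},{"claw":0.05,"offset":[0,0,0.02],"turn":[0,0,0]},{"claw":0.05,"offset":[0,0,0],"turn":[0,0,0]}]'

```text
time: 62.8
eef_pos: [509.5, 76.8, 198.9]
eef_rot: [0.726, 0.688, 0.001, 0.001]
wrist_force: [-0.2, 0.8, -1.5]
grip_width: 0.586
gripper_force: 0.0
```

```bash
python3 - <<'E'
from h import *
p=r.read_camera("wrist"); s=st(); e=s["eef_pos"]; save(p,"c11"); lm(p,"pellet0",57,4); lm(p,"cavity0",57)
for d in r.trace(p,"pellet0")[:3]: print(d["score"],d["extent"])
for n,c in (("A",(506.9,56.3)),("B",(509.2,96.2))): print(n,"rim z71",[proj(p,[c[0]+16*a,c[1]+16*b,71])[0].round(1).tolist() for a,b in((-1,0),(1,0),(0,1),(0,-1))])
for d in r.landmark_of(p,"rod0")[:4]: print(np.round(d["at"]),onz(p,d["at"],5)[:2])
t=r.read_camera("top"); lm(t,"pellet0",0,5); lm(t,"cover",0,2)
sc=r.read_camera("scene"); lm(sc,"pellet0",57,5); lm(sc,"cover",0,1)
E
```

```text
t 62.85 pos [508.7  77.  197.1] zax [ 0.001 -0.    -1.   ] yaw of y -3.12 F [ 0.3 -0.1 -1.4] grip 0.589 0.0
pellet0 0.9 [185.9 320.4] [508.4  97.8]
pellet0 0.67 [232.4 322.2] [507.7  59.5]
pellet0 0.17 [152.8 606.2] [733.9 112.4]
cavity0 0.7 [281.8 325.9] [508.3  15.3]
0.93 [301.8, 165.4, 37.4, 46.9]
0.64 [303.2, 217.9, 38.4, 43.4]
A rim z71 [[301.1, 242.8], [341.9, 240.6], [320.3, 222.2], [322.6, 260.7]]
B rim z71 [[300.4, 192.7], [342.8, 190.4], [320.3, 170.3], [322.7, 212.1]]
[ 18. 247.] [455.67391551 230.37701923]
[138. 318.] [507.80370537 130.20303042]
pellet0 0.66 [279.3 285.3] [515.7  63.9]
pellet0 0.47 [274.9 265.6] [520.9 103.7]
cover 0.93 [316.9 413.3] [ 464.9 -190.9]
pellet0 0.62 [236.7 313.1] [510.5  45.2]
pellet0 0.54 [224.2 327.4] [507.2 105. ]
cover 0.9 [300.7 233.3] [ 466.6 -188.3]
```

Request:
step_arm --motion '[{"claw":0.0854,"offset":[-0.005,-0.033,0.005],"turn":[0,0,10.5]},{"claw":0.0854,"offset":[-0.005,-0.033,0.005],"turn":[0,0,10.5]},{"claw":0.0854,"offset":[-0.005,-0.033,0],"turn":[0,0,10.5]},{"claw":0.0854,"offset":[-0.005,-0.033,0],"turn":[0,0,10.5]},{"claw":0.0854,"offset":[-0.005,-0.033,0],"turn":[0,0,10.5]},{"claw":0.0854,"offset":[-0.006,-0.033,0],"turn":[0,0,10.5]},{"claw":0.0854,"offset":[-0.006,-0.033,0],"turn":[0,0,10.5]},{"claw":0.0854,"offset":[-0.006,-0.034,0],"turn":[0,0,10.5]}]'

```text
time: 64.35
eef_pos: [465.2, -189.0, 207.3]
eef_rot: [0.076, 0.997, 0.0, 0.0]
wrist_force: [-0.5, -0.2, 0.0]
grip_width: 1.002
gripper_force: 0.0
```

Request:
step_arm --motion '[{"claw":0.0854,"offset":[0,0,-0.03],"turn":[0,0,10.5]},{"claw":0.0854,"offset":[0,0,-0.03],"turn":[0,0,0]},{"claw":0.0854,"offset":[0,0,0],"turn":[0,0,0]},{"claw":0.0854,"offset":[0,0,0],"turn":[0,0,0]}]'

```text
time: 64.85
eef_pos: [465.8, -188.1, 148.5]
eef_rot: [-0.012, 1.0, -0.0, 0.0]
wrist_force: [-0.3, -0.1, 1.4]
grip_width: 1.001
gripper_force: 0.0
```

```bash
python3 - <<'E'
from h import *
s=st(); p=r.read_camera("wrist"); save(p,"v1"); lm(p,"cover",0)
for sc,m in mask(p,"cover",thr=120):
    print(sc,m.sum(),cv2.boundingRect(m))
    if m.sum()>3000:
        q,e1,e2=fitbox(p,m,182,64,6,[465,-189,1.59]); print(np.round(q,3),e1,e2,"y yaw",90+np.degrees(q[2]),"tool",tool(s,*q[:2]))
E
```

```text
t 64.85 pos [ 465.8 -188.1  148.5] zax [ 0.001 -0.001 -1.   ] yaw of y 91.38 F [-0.3 -0.1  1.4] grip 1.001 0.0
cover 0.91 [207.8 323.1] [ 463.4 -187.1]
0.58 17261 (282, 92, 88, 222)
[ 4.65289e+02 -1.84860e+02  1.59800e+00 -1.79000e-01] 0.2138663534160224 0.4628387221069762 y yaw 181.55664563140138 tool [0.43631539 3.28310391]
```

Request:
step_arm --motion '[{"claw":0.0854,"offset":[0.0008,0.0035,-0.05],"turn":[0,0,0.2]},{"claw":0.0854,"offset":[0,0,-0.05],"turn":[0,0,0]},{"claw":0.08,"offset":[0,0,-0.05],"turn":[0,0,0]},{"claw":0.076,"offset":[0,0,-0.015],"turn":[0,0,0]},{"claw":0.076,"offset":[0,0,-0.007],"turn":[0,0,0]},{"claw":0.076,"offset":[0,0,-0.004],"turn":[0,0,0]},{"claw":0.076,"offset":[0,0,0],"turn":[0,0,0]},{"claw":0.076,"offset":[0,0,0],"turn":[0,0,0]}]'

```text
time: 66.0
eef_pos: [466.9, -184.9, -27.7]
eef_rot: [-0.014, 1.0, -0.0, 0.001]
wrist_force: [-0.8, 0.5, 1.6]
grip_width: 0.892
gripper_force: 0.0
```

Request:
step_arm --motion '[{"claw":0.055,"offset":[0,0,0],"turn":[0,0,0]},{"claw":0.055,"offset":[0,0,0],"turn":[0,0,0]},{"claw":0.055,"offset":[0,0,0],"turn":[0,0,0]},{"claw":0.055,"offset":[0,0,0],"turn":[0,0,0]}]' --force 50

```text
time: 66.5
eef_pos: [466.7, -184.9, -27.4]
eef_rot: [-0.014, 1.0, -0.0, 0.0]
wrist_force: [-3.7, 1.4, 10.2]
grip_width: 0.714
gripper_force: 51.6
```

Request:
step_arm --motion '[{"claw":0.055,"offset":[0,0,0.01],"turn":[0,0,0]},{"claw":0.055,"offset":[0,0,0.02],"turn":[0,0,0]},{"claw":0.055,"offset":[0,0,0.05],"turn":[0,0,0]},{"claw":0.055,"offset":[0,0,0.06],"turn":[0,0,0]},{"claw":0.055,"offset":[0,0,0.03],"turn":[0,0,0]},{"claw":0.055,"offset":[0,0,0],"turn":[0,0,0]},{"claw":0.055,"offset":[0,0,0],"turn":[0,0,0]}]'

```text
time: 67.38
eef_pos: [465.7, -184.1, 140.1]
eef_rot: [-0.014, 1.0, 0.001, -0.001]
wrist_force: [-0.6, 0.1, -2.3]
grip_width: 0.717
gripper_force: 55.0
```

```bash
python3 - <<'E'
from h import *
p=r.read_camera("wrist"); s=st(); e=s["eef_pos"]; zb=e[2]+27.5; save(p,"v2"); lm(p,"cover",zb)
g=cv2.cvtColor(p["img"],cv2.COLOR_RGB2GRAY).astype(float)
c=proj(p,[e[0]-76,e[1]-2,zb+6])[0]; print("hole px",c)
for v in (150,170,200,220):
    d=np.diff(g[v-1:v+2].mean(0)); a=150+np.argmax(d[150:300]); b=330+np.argmin(d[330:480]); A=onz(p,(v,a+.5),zb+6);B=onz(p,(v,b+.5),zb+6); print(a,b,(A+B)[:2]/2,np.hypot(*(A-B)[:2]))
u,v=np.round(c).astype(int); print("\n".join(" ".join(f"{int(x):3d}" for x in row) for row in g[max(v-32,0):v+32:4,u-40:u+40:4]))
E
```

```text
t 67.42 pos [ 465.4 -183.9  139.6] zax [-0.002  0.002 -1.   ] yaw of y 91.58 F [ 0.2 -0.3 -1.1] grip 0.715 55.0
hole px [321.96937401 125.21675814]
225 423 [ 397.35566836 -184.83182143] 66.30929385958395
227 416 [ 404.08314304 -185.49826283] 64.22526121075653
229 418 [ 414.49040807 -184.52597607] 65.72833722788364
231 416 [ 421.71447272 -184.32580346] 65.36802107600214
246 246 246 245 246 243 196 194 195 192 194 194 191 192 191 193 192 189 190 191
246 246 246 246 247 242 194 191 190 190 190 190 190 191 189 185 187 189 186 186
246 246 246 246 192 191 190 192 195 194 188 191 190 191 190 188 191 188 191 189
246 247 242 212 188 187 186 185 157 139 137 140 147 184 184 185 183 181 183 183
246 246 240 182 181 182 183 143  48  50  48  49  47 145 179 179 178 179 179 177
246 246 241 187 187 190 153  54  59  54  49  53  51  48 160 183 183 185 185 184
246 242 235 192 188 191 145  59  53  53  52  52  50  49 144 185 184 184 184 182
247 186 186 187 183 184 121  53  54  55  51  51  50  51 123 184 181 181 182 178
246 191 187 187 188 189 141  57  52  51  51  51  53  51 135 186 184 185 185 184
245 188 188 188 190 189 162  54  51  53  55  49  46  48 166 184 182 184 185 184
187 188 190 186 188 183 181 149  52  52  48  51  48 150 181 184 185 182 182 181
192 193 189 191 192 192 191 182 159  94  77  97 165 181 189 184 185 185 186 188
195 190 194 192 192 193 192 190 190 183 181 181 188 188 188 189 190 186 190 186
186 186 189 187 186 188 187 185 186 186 186 184 186 186 183 185 187 184 182 183
187 189 185 185 186 188 188 183 185 184 185 183 179 182 181 184 183 182 180 181
191 191 191 191 188 191 188 190 190 189 189 189 188 185 188 185 186 185 185 187
```

```bash
cat > old.py <<'E'
from h import *
def oldcam(p,s,pos,yaw):
    """camera dict for the tool straight down at pos, y axis at yaw deg"""
    Rt=R.from_quat(s["eef_rot"]); Rc=R.from_quat(p["orientation"])
    rel=Rt.inv()*Rc; t=Rt.inv().apply(np.array(p["position"])-s["eef_pos"])
    y=np.array([np.cos(np.radians(yaw)),np.sin(np.radians(yaw)),0]); z=np.array([0,0,-1.]); x=np.cross(y,z)
    Rn=R.from_matrix(np.c_[x,y,z]); q=dict(p); q["orientation"]=(Rn*rel).as_quat(); q["position"]=Rn.apply(t)+pos; return q
E
python3 - <<'E'
from old import *
p=r.read_camera("wrist"); s=st()
q=oldcam(p,s,np.array([508.7,77,197.1]),-3.12); im=cv2.imread("pics/c11.png"); g=cv2.cvtColor(im,cv2.COLOR_BGR2GRAY)
ph=-.0555; M=lambda x,y:(506.8+np.cos(ph)*x-np.sin(ph)*y,56.3+np.sin(ph)*x+np.cos(ph)*y)
for n,(x,y) in dict(h2=(0,76),a=(-17,-76),b=(17,-76)).items():
    X=M(x,y); print(n,np.round(X,1),"hole z63",proj(q,[*X,63])[0].round(1),"tip",proj(q,[*X,105])[0].round(1),"step",proj(q,[*X,81])[0].round(1))
    u,v=np.round(proj(q,[*X,90])[0]).astype(int); u0,v0=u-30,v-30
    print(u0,v0); print("\n".join(" ".join(f"{int(t):3d}" for t in row) for row in g[v0:v0+60:3,u0:u0+60:3]))
E
```

```text
t 67.53 pos [ 465.4 -183.9  139.6] zax [-0.002  0.002 -1.   ] yaw of y 91.58 F [-0.2  0.6 -1.1] grip 0.711 55.0
h2 [511.  132.2] hole z63 [320.6 143.6] tip [320.4 149.7] step [320.5 146. ]
290 117
239 238 239 239 239 234 234 216 143 171 188 156 121 169 233 232 237 238 238 238
231 231 229 230  97 100 100 100  97  96  95  95  98  98  94 100 121 229 230 228
239 238 238 238 238 240 240 239 239 239 239 239 239 239 239 240 240 239 239 239
239 238 238 238 239 239 239 239 238 240 239 239 239 240 239 239 239 239 238 239
238 240 240 239 239 239 239 238 236 195 128 132 194 237 240 239 239 239 239 238
239 240 238 238 240 239 239 230 128 101  98 100 183 169 235 238 240 239 240 239
238 239 238 240 240 239 239 143 126 177 194 192 141 162 196 239 239 238 238 239
239 239 239 240 240 238 225 116 204 205 188 192 201 147 115 231 239 239 240 239
240 239 239 239 239 239 198 175 201 116 104 100 197 192 119 219 238 239 240 239
239 239 240 238 239 240 207 182 186 112 136 112 105 182 120 219 239 240 240 239
239 238 239 238 239 239 230 171 188 126 200 188  97 125 113 226 239 239 238 239
239 237 240 239 240 240
[... 3364 characters left out ...]
  34  28  32  38  91  98  86  34  31  31  31  31  31  32  30
 27  31  27  34  38  36  31  38  31  96 139  89  35  33  29  27  33  35  29  29
 31  34  37  32  34  30  36  33  33  33  84  36  32  31  25  27  27  21  29  31
 34  38  32  34  30  36  35  30  34  32  29  34  32  26  33  32  32  28  23  25
 32  30  34  32  32  26  32  34  35  28  32  29  31  31  27  22  30  28  34  25
 32  29  33  36  32  35  34  32  32  35  30  35  30  29  32  30  28  32  45  53
 69  70  88 101 105 120 125 144 154 162 175 178 186 187 185 182 174 170 166 155
151 139 127 116  82  77  58  50  40  31  30  29  30  33  33  25  30  30  30  28
 31  35  31  33  34  29  36  33  36  34  32  30  30  31  32  27  32  29  31  26
```

Request:
step_arm --motion '[{"claw":0.055,"offset":[0.006,0.03,0],"turn":[0,0,-10.5]},{"claw":0.055,"offset":[0.006,0.03,0],"turn":[0,0,-10.5]},{"claw":0.055,"offset":[0.006,0.03,0],"turn":[0,0,-10.5]},{"claw":0.055,"offset":[0.005,0.03,0],"turn":[0,0,-10.5]},{"claw":0.055,"offset":[0.005,0.03,0],"turn":[0,0,-10.5]},{"claw":0.055,"offset":[0.005,0.03,0],"turn":[0,0,-10.5]},{"claw":0.055,"offset":[0.005,0.03,0],"turn":[0,0,-10.5]},{"claw":0.055,"offset":[0.0048,0.03,0],"turn":[0,0,-10.5]}]'

```text
time: 68.53
eef_pos: [508.5, 56.6, 140.1]
eef_rot: [0.661, 0.75, -0.0, -0.001]
wrist_force: [0.7, -0.6, -1.5]
grip_width: 0.71
gripper_force: 55.0
```

Request:
step_arm --motion '[{"claw":0.055,"offset":[0,0,0],"turn":[0,0,-10.5]},{"claw":0.055,"offset":[0,0,-0.03],"turn":[0,0,-0.6]},{"claw":0.055,"offset":[0,0,-0.029],"turn":[0,0,0]},{"claw":0.055,"offset":[0,0,0],"turn":[0,0,0]},{"claw":0.055,"offset":[0,0,0],"turn":[0,0,0]},{"claw":0.055,"offset":[0,0,0],"turn":[0,0,0]}]'

```text
time: 69.28
eef_pos: [509.8, 55.4, 83.6]
eef_rot: [0.728, 0.685, 0.001, 0.001]
wrist_force: [-1.0, -0.4, -2.2]
grip_width: 0.714
gripper_force: 55.1
```

```bash
cat > hole.py <<'E'
from h import *
p=r.read_camera("wrist"); s=st(); e=s["eef_pos"]; zb=e[2]+27.5; print("zb",zb)
g=cv2.cvtColor(p["img"],cv2.COLOR_RGB2GRAY).astype(float); save(p,"v%d"%(s["time"]*100))
X=e+[76*.061,77-.2,0]; X[2]=zb+6; c=proj(p,X)[0]; u,v=np.round(c).astype(int); u0,v0=u-33,v-33
print("px of (u0,v0)",u0,v0,"tip exp",proj(p,[X[0],X[1],105])[0].round(1),c.round(1))
print("\n".join(f"{v0+3*i:3d}| "+" ".join(f"{int(t):3d}" for t in row) for i,row in enumerate(g[v0:v0+66:3,u0:u0+66:3])))
E
python3 hole.py
```

```text
t 69.33 pos [509.8  55.4  83.5] zax [ 0.002 -0.    -1.   ] yaw of y -3.52 F [ 0.4  0.4 -1.5] grip 0.714 55.1
zb 110.98023020141426
px of (u0,v0) 293 88 tip exp [325.4 119.3] [325.7 120.6]
 88| 238 238 238 239 239 238 237 239 237 238 238 240 238 239 239 238 238 237 239 238 239 238
 91| 238 238 238 238 238 239 239 239 239 239 238 238 238 239 238 238 239 239 239 238 238 238
 94| 240 238 238 239 239 239 239 238 239 239 239 239 239 238 238 238 238 238 239 238 238 238
 97| 238 238 239 239 239 237 238 238 238 238 238 239 238 238 239 238 240 238 238 238 239 239
100| 238 238 239 238 237 239 241 239 238 239 239 239 239 239 238 238 238 239 239 238 239 239
103| 239 239 239 239 239 239 238 239 236 216 206 230 239 239 237 238 239 238 238 239 239 237
106| 240 238 237 239 239 239 232 173 162 125 122 154 178 206 238 238 239 239 238 239 238 238
109| 239 239 239 238 239 229 172 110 107 116 116 114 118 162 196 237 239 238 238 236 236 237
112| 238 238 239 238 237 179  99 107 108 103 105 119 119 110 167 228 238 240 238 238 238 238
115| 240 238 240 239 218 114 107 135 164 108 107 109 155 190 114 196 239 23
[... 433 characters left out ...]
1 129 118 111 120 127 214 239 239 240 239 239 239
133| 238 237 239 238 239 202 131 127 128 128 127 102 105 127 206 235 239 239 239 239 238 238
136| 239 239 239 240 237 237 208 145 108 101 100 120 136 212 231 239 239 239 239 240 239 239
139| 239 238 239 238 238 239 238 222 215 201 194 212 221 237 239 239 240 238 238 240 239 239
142| 238 239 239 238 237 238 239 238 239 237 238 239 239 240 239 238 239 238 239 239 239 239
145| 239 238 238 239 238 238 237 239 239 239 239 239 238 239 238 239 239 239 239 239 239 239
148| 238 239 240 238 238 239 239 237 239 238 239 239 238 238 238 238 239 239 239 238 237 237
151| 239 238 239 239 240 239 238 238 240 239 239 238 240 239 239 239 239 238 238 237 239 238
```

```bash
python3 - <<'E'
from h import *
p=r.read_camera("wrist"); s=st(); e=s["eef_pos"]; zb=e[2]+27.5
H=onz(p,(121.3,322),zb+6); T=onz(p,(121,316.6),105); print("hole",H,"tip",T,"tip-hole",T-H)
E
```

```text
t 69.38 pos [509.7  55.4  83.3] zax [ 0.002 -0.    -1.   ] yaw of y -3.52 F [ 0.1  0.5 -1.2] grip 0.715 55.1
hole [513.2003101  132.06692008 116.77788435] tip [511.27862137 131.82935879 105.        ] tip-hole [ -1.92168872  -0.23756129 -11.77788435]
```

Request:
step_arm --motion '[{"claw":0.055,"offset":[0,0,-0.003],"turn":[0,0,0]},{"claw":0.055,"offset":[0,0,0],"turn":[0,0,0]},{"claw":0.055,"offset":[0,0,0],"turn":[0,0,0]},{"claw":0.055,"offset":[0,0,0],"turn":[0,0,0]}]'

```text
time: 69.88
eef_pos: [509.0, 55.5, 79.3]
eef_rot: [0.728, 0.685, 0.0, 0.0]
wrist_force: [-0.5, -0.0, -1.8]
grip_width: 0.715
gripper_force: 55.1
```

```bash
python3 hole.py
```

```text
t 69.92 pos [509.   55.5  79.2] zax [ 0. -0. -1.] yaw of y -3.52 F [-0.8  0.  -1.6] grip 0.714 55.1
zb 106.74609587546288
px of (u0,v0) 293 88 tip exp [325.5 119.8] [325.6 120.7]
 88| 238 238 238 239 238 239 239 239 238 239 239 238 237 238 238 240 238 238 238 238 237 238
 91| 239 239 239 238 239 239 239 239 238 238 238 239 238 238 239 238 238 238 238 238 239 238
 94| 239 239 239 239 238 239 239 239 237 238 239 238 239 238 239 238 238 238 238 239 238 239
 97| 238 239 240 238 239 238 238 238 239 238 239 239 238 238 239 238 239 238 238 238 239 238
100| 239 239 238 239 240 238 238 238 238 238 239 239 238 239 239 239 239 237 239 239 239 239
103| 239 238 239 239 239 239 239 238 236 217 207 229 239 239 239 239 239 239 239 238 239 239
106| 239 239 238 238 239 238 231 162 121 122 120 125 131 207 238 239 239 239 238 239 238 239
109| 239 239 239 240 239 229 175 120 117 110 116 114 117 166 198 237 239 238 237 236 236 236
112| 239 238 238 238 238 177 104 101 107 115 107 115 120 116 162 228 239 239 239 238 238 238
115| 239 238 239 238 218 125 101 106 129 133 113 103 118 157 174 191 239 239 239 238
[... 424 characters left out ...]
7  96 122 120 107 124 209 240 239 239 240 239 239
133| 238 239 239 240 238 200 131 126 125 129 127 124 110 112 207 235 238 238 239 239 239 238
136| 238 240 239 238 239 236 211 146 123 120 140 129 137 207 230 239 240 239 239 239 238 239
139| 240 240 239 238 239 238 238 222 215 201 196 212 222 236 240 239 238 239 239 238 239 238
142| 240 239 240 239 241 240 238 239 239 238 237 238 239 239 239 239 239 238 239 239 238 238
145| 239 239 240 239 239 239 239 239 239 239 239 239 238 239 239 239 239 239 239 239 238 238
148| 239 239 240 238 239 239 239 239 239 238 240 239 239 239 238 239 238 240 238 237 237 236
151| 239 239 239 239 239 237 239 238 238 239 239 239 238 239 240 240 239 240 239 239 238 238
```

Request:
step_arm --motion '[{"claw":0.055,"offset":[-0.0011,0,0],"turn":[0,0,0]},{"claw":0.055,"offset":[0,0,-0.004],"turn":[0,0,0]},{"claw":0.055,"offset":[0,0,0],"turn":[0,0,0]},{"claw":0.055,"offset":[0,0,0],"turn":[0,0,0]},{"claw":0.055,"offset":[0,0,0],"turn":[0,0,0]}]'

```text
time: 70.55
eef_pos: [508.0, 55.5, 75.3]
eef_rot: [0.728, 0.685, 0.0, 0.0]
wrist_force: [-0.4, 0.0, -1.7]
grip_width: 0.715
gripper_force: 55.1
```

```bash
python3 hole.py | sed -n '1,3p;8,18p'
```

```text
t 70.6 pos [508.   55.5  75.3] zax [ 0. -0. -1.] yaw of y -3.52 F [-0.2  0.4 -1.9] grip 0.717 55.1
zb 102.8035101431077
px of (u0,v0) 293 88 tip exp [325.6 120.3] [325.6 120.7]
100| 238 239 239 239 239 239 239 239 239 238 239 238 238 239 238 239 239 239 238 239 239 238
103| 239 239 239 240 240 239 238 239 236 217 209 229 239 239 237 239 240 238 239 238 238 238
106| 238 239 238 239 239 237 232 163 158 126 124 148 170 203 239 239 239 239 238 238 238 239
109| 238 239 238 238 239 229 176 120 119 113 110 114 114 164 201 238 238 237 238 237 237 236
112| 240 239 239 240 238 180 122 107 116 119 117 110 114 118 168 227 239 238 238 238 237 238
115| 239 238 238 238 208 120 119 101 127 139 127 118 103 122 158 196 239 239 239 239 240 239
118| 239 240 239 240 175 129 112 115 189 206 207 153 107 104 155 128 235 239 239 239 238 238
121| 238 239 239 238 147 129 108 111 204 205 205 196 106 101 117 157 230 239 238 239 239 238
124| 239 238 239 239 185 129  94 113 201 200 204 184 102 103 117 169 233 239 238 239 239 239
127| 239 239 239 237 196 125 109 105 107 184 175  97  95 116 116 169 239 239 239 237 238 239
130| 240 239 239 238 223 158 116 101  98 100  95  96 115 118 121 209 239 239 239 238 239 239
```

Request:
step_arm --motion '[{"claw":0.055,"offset":[0,0,-0.002],"turn":[0,0,0]},{"claw":0.055,"offset":[0,0,-0.002],"turn":[0,0,0]},{"claw":0.055,"offset":[0,0,-0.002],"turn":[0,0,0]},{"claw":0.055,"offset":[0,0,0],"turn":[0,0,0]},{"claw":0.055,"offset":[0,0,0],"turn":[0,0,0]}]'

```text
time: 71.22
eef_pos: [507.9, 55.5, 69.3]
eef_rot: [0.728, 0.685, 0.0, 0.0]
wrist_force: [0.8, -0.6, -1.8]
grip_width: 0.714
gripper_force: 55.1
```

Request:
step_arm --motion '[{"claw":0.055,"offset":[0,0,-0.003],"turn":[0,0,0]},{"claw":0.055,"offset":[0,0,-0.003],"turn":[0,0,0]},{"claw":0.055,"offset":[0,0,-0.003],"turn":[0,0,0]},{"claw":0.055,"offset":[0,0,0],"turn":[0,0,0]}]'

```text
time: 71.72
eef_pos: [507.6, 55.6, 59.8]
eef_rot: [0.728, 0.685, -0.0, -0.0]
wrist_force: [0.2, -0.5, -2.4]
grip_width: 0.716
gripper_force: 55.1
```

Request:
step_arm --motion '[{"claw":0.055,"offset":[0,0,-0.003],"turn":[0,0,0]},{"claw":0.055,"offset":[0,0,-0.002],"turn":[0,0,0]},{"claw":0.055,"offset":[0,0,0],"turn":[0,0,0]},{"claw":0.055,"offset":[0,0,0],"turn":[0,0,0]}]'

```text
time: 72.22
eef_pos: [507.9, 55.5, 55.3]
eef_rot: [0.728, 0.685, 0.0, 0.0]
wrist_force: [0.3, -0.2, -1.8]
grip_width: 0.713
gripper_force: 55.1
```

zb is about 82.8. I'll go the last bit down to contact.

Request:
step_arm --motion '[{"claw":0.055,"offset":[0,0,-0.0015],"turn":[0,0,0]},{"claw":0.055,"offset":[0,0,-0.001],"turn":[0,0,0]},{"claw":0.055,"offset":[0,0,0],"turn":[0,0,0]},{"claw":0.055,"offset":[0,0,0],"turn":[0,0,0]}]'

```text
time: 72.72
eef_pos: [508.2, 55.5, 53.8]
eef_rot: [0.728, 0.685, 0.0, 0.0]
wrist_force: [-4.1, 0.4, 8.2]
grip_width: 0.714
gripper_force: 57.0
```

Request:
step_arm --motion '[{"claw":0.065,"offset":[0,0,0.0005],"turn":[0,0,0]},{"claw":0.076,"offset":[0,0,0],"turn":[0,0,0]},{"claw":0.08,"offset":[0,0,0],"turn":[0,0,0]},{"claw":0.08,"offset":[0,0,0.02],"turn":[0,0,0]},{"claw":0.08,"offset":[0,0,0.06],"turn":[0,0,0]},{"claw":0.08,"offset":[0,0,0.06],"turn":[0,0,0]},{"claw":0.08,"offset":[0,0,0.02],"turn":[0,0,0]},{"claw":0.08,"offset":[0,0,0],"turn":[0,0,0]}]'

```text
time: 73.72
eef_pos: [508.9, 55.4, 214.7]
eef_rot: [0.728, 0.685, 0.001, 0.001]
wrist_force: [-0.1, -1.0, 0.4]
grip_width: 0.934
gripper_force: 0.0
```

```bash
python3 - <<'E'
from h import *
s=st(); p=r.read_camera("wrist"); save(p,"z1"); lm(p,"cover",81); lm(p,"pellet0",57); lm(p,"rod0",5,4)
for sc,m in mask(p,"cover",thr=150):
    if m.sum()>3000:
        for z in (81,87): q,e1,e2=fitbox(p,m,182,64,6,[506.5,56.5,-.06],z=z); print(sc,z,np.round(q,3),e1,e2)
sc=r.read_camera("scene"); lm(sc,"cover",81,2); lm(sc,"pellet0",0,4); lm(sc,"rod0",5,5)
t=r.read_camera("top"); lm(t,"cover",81,2); lm(t,"pellet0",0,4)
for n in ("reagent","jar","mortar","pipette","dish"): lm(t,n,0,1)
E
```

```text
t 73.72 pos [508.9  55.4 214.7] zax [ 0.003 -0.    -1.   ] yaw of y -3.52 F [-0.1 -1.   0.4] grip 0.934 0.0
cover 0.55 [214.6 319.9] [506.2  55.3]
pellet0 0.95 [206.4 322.2] [508.1  55.8]
pellet0 0.76 [154.1 318.9] [508.1  99.2]
rod0 0.74 [114.4 316.1] [507.3 128.9]
0.66 81 [ 5.06133e+02  5.83300e+01 -5.80000e-02 -6.47000e-01] 0.39530535334255434 0.794104401828349
0.66 87 [ 5.06226e+02  5.92880e+01 -5.80000e-02  6.25000e-01] 0.4501068960518604 0.9562998476660436
0.52 81 [ 5.06897e+02  7.56350e+01 -5.90000e-02  1.01600e+00] 1.5876830767303654 25.69882925397611
0.52 87 [ 5.06928e+02  7.56410e+01 -5.90000e-02  1.96000e+00] 1.5882447774223618 25.688415619648243
cover 0.84 [227.9 311.3] [505.4  46. ]
rod0 0.74 [213.2 341.2] [463.5 219.5]
rod0 0.48 [188.3 340.2] [386.7 316.1]
cover 0.88 [276.8 287.8] [510.4  52.1]
cover 0.61 [279.9 327.9] [511.2 -20. ]
pellet0 0.62 [280.4 284.6] [513.4  65.1]
reagent 0.62 [208.7 441.9] [ 688.2 -239.6]
jar 0.69 [238.1 513.5] [ 639.2 -384.5]
pipette 0.8 [166.5 364.8] [766.2 -76.5]
```

```bash
python3 -c "
from plant import r
print(r.hand_in())"
```

```text
the job is handed in; nothing more can be done
None
```

I built the pellet stage and handed it in at about 74 s of the 210 s allowed; the hand-in call gave no verdict, so whether it passed is not known. By forces and camera fits, the three rods are home, the carrier is on the collars, both pellets (the only two I found) are in cavities of their own, and the cover is on the upper steps.

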